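# Draw a guarded bolt with a hooked rod and sort the cartridges by weight

## Robot

A 6-joint arm with a two-finger parallel gripper is mounted at the origin on a cart in front of the work surface, level with it; the furniture and walls round the work are solid. World frame = base frame: x ahead of the robot, y to its left, z up, the work surface at z = 0. Lengths are in m, angles in rad, forces in N, time in s.
With the tool pointing down it reaches from about 0.375 to 0.975 m from the base axis. Payload 3.8 kg.
Tool frame: the origin (TCP) lies midway between the tips of the shut fingers; the grasp point (between the pads) lies 19 mm behind it; z points along the fingers, y is the direction in which the jaws open and shut (so a half turn about z gives the same grasp; the last joint's range is limited). The gripper opens to 85 mm and grips with 20 to 120 N. Pads are 22 mm wide; open, the fingers measure 114 mm over their backs; the gripper's body (76 mm by 85 mm) begins 54 mm behind the grasp point. The pads swing forward as they close: fully open they stand 13 mm farther back than shut.
Start: joints at [1.17, 0.264, 1.604, -0, 1.274, -0.037], TCP at [0.24, 0.631, 0.231] pointing down, gripper open.
Joint ranges: [-2.63, 2.63], [-0.94, 2.18], [0.31, 2.57], [-1.31, 4.45], [0, 2.66], [-2.55, 2.55]. Speed limits (rad/s): [2.57, 2.57, 3.14, 3.14, 3.14, 3.14].

## Interface

Orientations are given as a rotation vector (axis times angle).
In Python, from workcell import bot gives the robot as it stands. The module is installed in compiled form; this text tells all that it offers.
- The arm moves only by the tool play_rows, never from a script. Its argument "series" is a list of rows, each an object with "translation": the shift along the tool's x, y, z in m, a list of three; "spin": the turn about the tool's z in units of 5 degrees (1.0 is 5 degrees). In form: [{"translation": [dx, dy, dz], "spin": spin}, ...]. A call has 1 to 5 rows; each row shifts and turns the commanded pose from where the row before left it, along the tool's axes as they then stand; what a row does not reach is not made up. A row lasts 1/10 s, in which the tool goes at most 50 mm and 8.59 degrees, less where a joint would pass 70% of its speed; a pose out of reach is approached as far as the arm can. A call is refused whole if a number of a shift passes 0.05 or a number of a turn 1, either way. A call with a gripper value outside its range is refused whole. "jaw" is the gripper's target within -1 to 1 (fully open at 1, half-way at 0, shut at -1), set as the call begins (left out, the last holds). The fingers move at their own pace and stop on an object; "force" is the grip in N (left out, the last holds). Time passes only in rows, so rows that do not move let the fingers close. It gives the time, the measured TCP pose, the force and the opening at its end, in the units of the state.
- bot.read_state(): the state, without advancing time (a new reading comes with each control period).
- bot.read_camera(name): name is "side" or "top" or "wrist"; returns the picture (480x640x3 uint8, blue, green, red); there is no depth.
- bot.get_calibration(name): a dict with "fov_y" (degrees; the focal length in pixels is half the picture's height over the tangent of half this angle, whatever the lens; pixels are square), "cx", "cy" (the principal point, pixels), "R" (3x3) and "t" (3): a world point X has camera coordinates R X + t. Camera axes: x right, y down, z forward; pixel columns grow to the right and rows downward; lengths in m; the calibration is good to about 2 mm. A picture is of the moment at which its call begins: read the wrist's pose just before it. get_calibration takes no time and is no camera call; for the wrist camera it gives the pose at the moment of the call.
- bot.finish_job(): hands the job in, once; it reports no verdict.
The state is a dict: "time": time; "q": joint angles; "joint_vel": joint speeds; "joint_torque": joint torques, N m; "tool_pos": TCP position; "tcp_rot": TCP orientation; "wrist_force": force on the tool from outside, world axes, zero at the start; "torque": the same for the moment, N m; "width": opening from 0.0 (shut) to 1.0 (fully open).
Only numpy, scipy, OpenCV 4.12 (cv2) and the standard library are available. Lean on these libraries where they do the work, as an engineer would, in place of code of your own. Each camera call takes 0.05 s, during which the arm holds its last target. There are 200 camera calls.

## Task

Take the hooked rod, reach it into the guard and draw the case's bolt fully towards the front (only with the rod, never with the gripper), then lay the rod back on its mat, flat and along it. Pull every cartridge out of the case and stand them upright sorted by weight: solid (heavy) ones in the round dish, hollow (light) ones in the rectangular tray. Leave the bolt drawn and everything else where it stands.

Things in the scene. Friction and masses are not known exactly. Their poses are not given: they have to be found in the camera images.
- rod_handle (a point): hooked rod lying flat on its mat, 120 g; this point: centre of its wooden handle, 90 long x 22 wide x 34 mm high, flat sides. Own x points along the rod to the hook, y to the side the hook bends, z up; it balances 25 mm ahead of this point
- rod_mid (a point): point half-way along the hooked rod, 80 mm ahead of the handle's centre, same axes. From the handle an 8 mm steel bar runs along x, level with the handle's centre, to 200 mm from the handle's centre, and there bends square to +y; this cross-piece ends 38 mm from the bar's centre line
- mat: flat black rubber mat, 260 (own x) x 60 (own y) x 3 mm, fixed to the bench; origin under its centre; the rod's parking place
- case: grey cartridge case, fixed; origin on the bench under the centre of its block, 90 (own x) x 176 (own y) x 50 mm high, z up. Square cut-outs at y = +66, +22, -22, -66 mm, x = 0, floor 6 mm up; a spring leaf grips the foot, so it takes about 5 to 7 N plus weight to pull it up, over 44 mm; it has 2 mm play to either side along y
- guard_mouth (a point): middle of the open front of the box-shaped guard round the bolt's pin, fixed to the case, same axes, 60 mm over the bench. The clear space inside runs 111 mm from here along +x to a closed back, is 119 mm wide (y) and reaches from 6 to 112 mm over the bench; bars lie across its top; open only at this front
- bolt_pin (a point): point on the bolt's upright pin in the guard, 60 mm over the bench, axes as the case, shut at x = +235, y = -170 mm of the case. Round bar 12 mm thick from 18 to 95 mm over the bench, 18 mm ball on top. A flat rail (top 18 mm high) runs forward from it to the locking bar
- bolt (a joint): how far the bolt is drawn along the case's -x, m: 0 shut, 0.036 fully drawn, at its stop; takes about 3 N, stays where left. Its 14 mm wide locking bar (top 66 mm over the bench) lies across the front of all collars when shut; they come free from 0.012
- tray: rectangular bare-metal tray, 100 (own x) x 130 (own y) mm, walls 3 mm thick and 30 mm high, floor 3 mm; stands loose; origin under its centre
- dish: round pale plastic dish, 124 mm across, 30 mm high, wall 3 mm, floor 4 mm; stands loose; origin under its centre
- cartridge_1_mid (a point): one of three or four cartridges, all alike to see (None: absent): 96.5 mm high; foot 26 mm across, 45.5 high; collar 36 across, 5 thick; above it a dark round grip 20 mm across, 46 long. This point: on the axis, 48 mm above the underside; z towards the grip. Solid ones weigh 300 to 375 g, hollow ones 105 to 135 g; only lifting tells
- cartridge_2_mid (a point): one of three or four cartridges, all alike to see (None: absent): 96.5 mm high; foot 26 mm across, 45.5 high; collar 36 across, 5 thick; above it a dark round grip 20 mm across, 46 long. This point: on the axis, 48 mm above the underside; z towards the grip. Solid ones weigh 300 to 375 g, hollow ones 105 to 135 g; only lifting tells
- cartridge_3_mid (a point): one of three or four cartridges, all alike to see (None: absent): 96.5 mm high; foot 26 mm across, 45.5 high; collar 36 across, 5 thick; above it a dark round grip 20 mm across, 46 long. This point: on the axis, 48 mm above the underside; z towards the grip. Solid ones weigh 300 to 375 g, hollow ones 105 to 135 g; only lifting tells
- cartridge_4_mid (a point): one of three or four cartridges, all alike to see (None: absent): 96.5 mm high; foot 26 mm across, 45.5 high; collar 36 across, 5 thick; above it a dark round grip 20 mm across, 46 long. This point: on the axis, 48 mm above the underside; z towards the grip. Solid ones weigh 300 to 375 g, hollow ones 105 to 135 g; only lifting tells
- spool: bystander: spool of solder, 55 mm across, 38 high; origin under its centre
- terminal_block: bystander: green terminal block lying between the case and the rig, 16 x 60 x 18 mm; origin under its centre

How it is judged:
By the outcome, as a careful person would: the job done as asked, in the order asked, and still so for the second after the job is handed in, with the robot touching nothing.
Of cartridge_1, cartridge_2, cartridge_3, cartridge_4 only 3 to 4 are there at a start; the rules pass over those that are not, and their reading is None.
At some moment in a run one of rod may be knocked a few centimetres aside while the robot is not near it.
It also fails if it takes over 210 s, if anything falls off the work surface, if the arm or the gripper's body presses on something with over 40 N, if the wrist force passes 120 N, or if a joint passes its speed limit or range.

## Working session

There is one attempt and no reset: what is moved stays moved. The work goes in short steps, Python scripts to look and compute and a tool call to move; the robot and the scene stay as the last step left them, time stands still between calls to the robot, and variables do not carry over. Pictures are saved under pics/ and viewed, about 12 in all and at most 16, crops included, and the job is handed in when it is done.

Besides the shell and the picture viewer there is one more tool, called after "Request:" as name(argument=value, ...) on one line, values as JSON. play_rows: Moves the arm, as the interface text tells. Its arguments: {"type":"object","properties":{"series":{"type":"array","items":{"type":"object","properties":{"translation":{"type":"array","items":{"type":"number"}},"spin":{"type":"number"}}}},"jaw":{"type":"number"},"force":{"type":"number"}},"required":["series"]}

```bash
mkdir -p pics; cat > h.py <<'E'
import numpy as np, cv2
from workcell import bot
def cal(n):
    c=bot.get_calibration(n); f=240/np.tan(np.radians(c["fov_y"])/2)
    return f,c["cx"],c["cy"],np.array(c["R"]),np.array(c["t"])
def proj(n,X,c=None):
    f,cx,cy,R,t=c or cal(n); p=np.atleast_2d(X)@R.T+t
    return np.c_[f*p[:,0]/p[:,2]+cx,f*p[:,1]/p[:,2]+cy]
def unproj(n,uv,z,c=None):
    f,cx,cy,R,t=c or cal(n); uv=np.atleast_2d(np.array(uv,float))
    d=np.c_[(uv[:,0]-cx)/f,(uv[:,1]-cy)/f,np.ones(len(uv))]@R; o=-R.T@t
    return o+d*((z-o[2])/d[:,2])[:,None]
def snap(n,name): 
    im=bot.read_camera(n); cv2.imwrite(f"pics/{name}.png",im); return im
E
python3 - <<'E'
from h import *
print(bot.read_state())
for n in("top","side","wrist"):
    print(n,bot.get_calibration(n)); snap(n,n+"0")
E
```

```text
{'time': 0.0, 'q': array([ 1.17007178e+00,  2.64744234e-01,  1.60542848e+00, -2.26758408e-05,
        1.27368743e+00, -3.68866872e-02]), 'joint_vel': array([ 4.75116816e-04, -3.55066999e-05, -1.38491518e-03,  1.48033402e-04,
       -1.50200455e-04,  9.86826122e-04]), 'joint_torque': array([-2.47832386e-04, -5.15150821e+01, -3.67293191e+01,  2.04320349e-05,
        1.36840035e-02,  1.30503608e-06]), 'tool_pos': array([0.23991361, 0.63011757, 0.22993862]), 'tcp_rot': array([-0.56827219, -3.08928788,  0.00348371]), 'wrist_force': array([ 0.73355465, -0.25724167, -0.33909534]), 'torque': array([-0.05266815, -0.03503672,  0.01482819]), 'width': 1.0025834205940196}
top {'fov_y': 47.68901387469392, 'cx': 320.62605268499715, 'cy': 237.00585935711482, 'R': array([[ 0.01652771, -0.99978604,  0.01243813],
       [-0.99485934, -0.01768674, -0.09970998],
       [ 0.09990863, -0.01072621, -0.9949388 ]]), 't': array([-0.11630609,  0.53829364,  1.15866105])}
side {'fov_y': 52.30844271051929, 'cx': 319.7277818231982, 'cy': 245.1909069459295, 'R': array([[-0.99829575,  0.05605944, -0.01621531],
       [ 0.04254429,  0.50893525, -0.85975281],
       [-0.03994472, -0.85897744, -0.51045291]]), 't': array([0.54133289, 0.11308979, 1.04176721])}
wrist {'fov_y': 59.53710851753129, 'cx': 320.70433727775156, 'cy': 244.5731643908883, 'R': array([[ 0.35670981,  0.93421441, -0.00124313],
       [ 0.89479021, -0.34127343,  0.28789396],
       [ 0.26853044, -0.10380694, -0.95766149]]), 't': array([-0.67320831, -0.03837939,  0.38007569])}
```

View pics/top0.png

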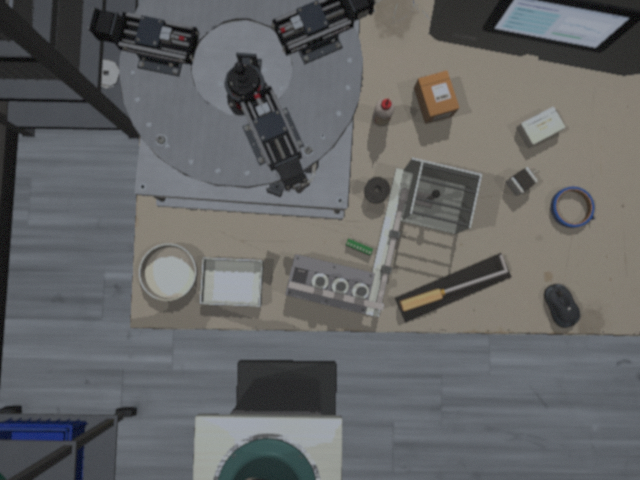

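View pics/side0.png

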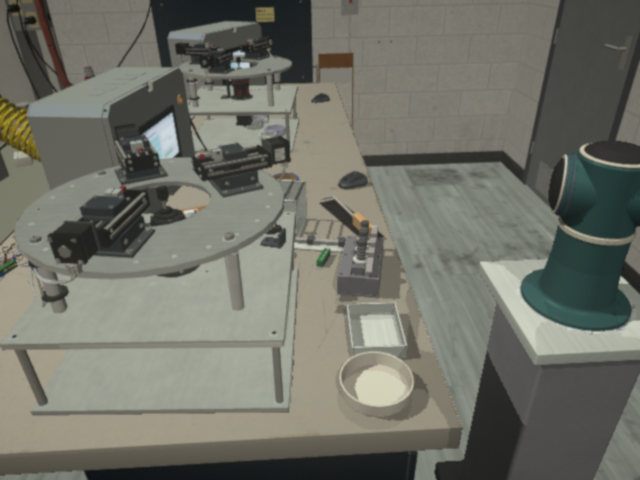

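```bash
python3 - <<'E'
import cv2
im=cv2.imread("pics/top0.png")
c=im[155:325,280:520]; cv2.imwrite("pics/c1.png",cv2.resize(c,None,fx=3.33,fy=3.33,interpolation=cv2.INTER_CUBIC))
E
```

```text
(no output)
```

View pics/c1.png

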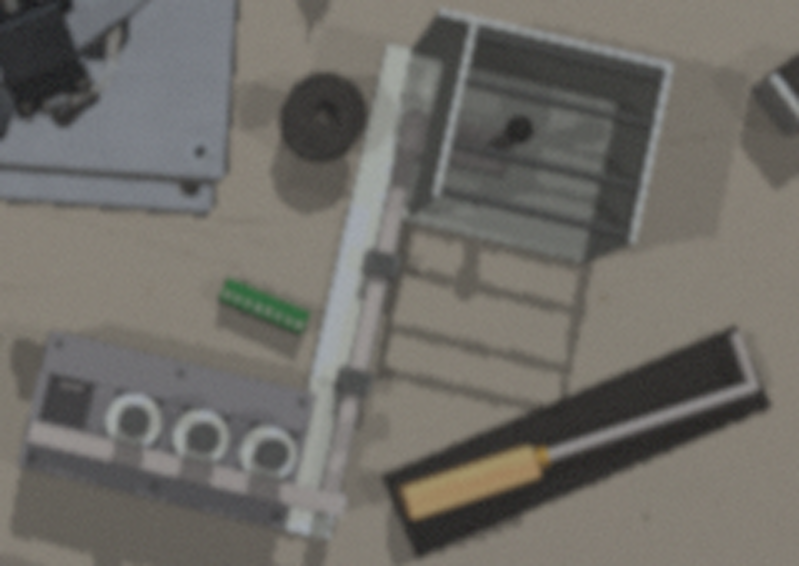

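```bash
python3 - <<'E'
from h import *
def u(pts,z): 
    p=np.array(pts,float)/3.33+[280,155]
    return unproj("top",p,z).round(4)
print("collars",u([(134,420),(200,436),(268,452)],.0565))
print("case corners",u([(50,337),(310,400),(25,465)],.05))
print("pin top",u([(518,128)],.108))
print("guard top corners(tl bl tr br)",u([(470,22),(438,195),(668,65),(632,240)],.112))
print("mat",u([(388,480),(418,553),(735,328),(768,405)],.003))
print("handle ends",u([(404,503),(540,460)],.037)); print("bar end, hook",u([(752,384),(737,335)],.022))
print("block,spool",u([(263,306)],.018),u([(322,115)],.038))
print("dish,tray",unproj("top",[(167,272)],.03),unproj("top",[(201,259),(262,259),(201,307),(262,307)],.03))
E
```

```text
collars [[ 0.4436 -0.1075  0.0565]
 [ 0.4342 -0.1495  0.0565]
 [ 0.4248 -0.1928  0.0565]]
case corners [[ 0.4958 -0.0528  0.05  ]
 [ 0.4583 -0.22    0.05  ]
 [ 0.414  -0.0387  0.05  ]]
pin top [[ 0.6264 -0.3412  0.108 ]]
guard top corners(tl bl tr br) [[ 0.6916 -0.3108  0.112 ]
 [ 0.5831 -0.2909  0.112 ]
 [ 0.6669 -0.4335  0.112 ]
 [ 0.5575 -0.41    0.112 ]]
mat [[ 0.4077 -0.2772  0.003 ]
 [ 0.3601 -0.2972  0.003 ]
 [ 0.5128 -0.51    0.003 ]
 [ 0.4617 -0.5313  0.003 ]]
handle ends [[ 0.3936 -0.2824  0.037 ]
 [ 0.4226 -0.3704  0.037 ]]
bar end, hook [[ 0.4747 -0.5141  0.022 ]
 [ 0.5068 -0.5047  0.022 ]]
block,spool [[ 0.5208 -0.1919  0.018 ]] [[ 0.6457 -0.2279  0.038 ]]
dish,tray [[0.45816621 0.22331884 0.03      ]] [[0.48750538 0.15120889 0.03      ]
 [0.48978362 0.01929918 0.03      ]
 [0.38442285 0.14724484 0.03      ]
 [0.38653846 0.01648176 0.03      ]]
```

```bash
cat >> h.py <<'E'
from scipy.spatial.transform import Rotation as Ro
def st():
    s=bot.read_state(); R=Ro.from_rotvec(s["tcp_rot"]).as_matrix(); ya=np.degrees(np.arctan2(R[1,1],R[0,1]))
    return s,R,ya
def go(target,ya=None,frm=None):
    "tool-frame shift to target AFTER spin to tool-y angle ya (deg, tool straight down); returns spin in units, shift mm"
    s,R,a=st(); ya=a if ya is None else ya
    sp=-((ya-a+180)%360-180)/5; p=np.array(s["tool_pos"] if frm is None else frm); d=np.array(target)-p
    c,n=np.cos(np.radians(ya)),np.sin(np.radians(ya))
    # tool y=(c,n,0), z=(0,0,-1), x=y cross z
    print("spin",round(sp,2),"shift mm",(1000*np.array([-n*d[0]+c*d[1],c*d[0]+n*d[1],-d[2]])).round(1))
def info():
    s,R,a=st(); print("t",round(s["time"],2),"p",s["tool_pos"].round(4),"ya",round(a,2),"tilt",R[:,2].round(3),"F",s["wrist_force"].round(2),"w",round(s["width"],3),"q",s["q"].round(2))
E
sed -i '/^    c,n=/s/$/ /' h.py; python3 -c "
from h import *
info(); s,R,a=st(); print(R.round(3)); go([.41,.45,.25],19.5); go([.42,-.22,.25],19.5,[.41,.45,.25])"
```

```text
t 0.15 p [0.2399 0.6303 0.2302] ya 69.16 tilt [-0.001 -0.002 -1.   ] F [0.12 1.16 0.09] w 0.997 q [ 1.17  0.26  1.61 -0.    1.27 -0.04]
[[-0.935  0.356 -0.001]
 [ 0.356  0.935 -0.002]
 [ 0.    -0.002 -1.   ]]
spin 9.93 shift mm [-226.7  100.1  -19.8]
spin 9.93 shift mm [-634.9 -214.2   -0. ]
```

Request:
play_rows(series=[{"translation": [0, 0, 0], "spin": 1}, {"translation": [0, 0, 0], "spin": 1}, {"translation": [0, 0, 0], "spin": 1}, {"translation": [0, 0, 0], "spin": 1}, {"translation": [0, 0, 0], "spin": 1}])

```text
time: 0.65
tool_pos: [0.2401, 0.6305, 0.2307]
tcp_rot: [1.229, 2.891, -0.002]
wrist_force: [-0.0, 0.2, -0.2]
width: 0.999
```

Request:
play_rows(series=[{"translation": [0, 0, 0], "spin": 1}, {"translation": [0, 0, 0], "spin": 1}, {"translation": [0, 0, 0], "spin": 1}, {"translation": [0, 0, 0], "spin": 1}, {"translation": [0, 0, 0], "spin": 0.9}])

```text
time: 1.15
tool_pos: [0.2401, 0.6305, 0.2307]
tcp_rot: [1.814, 2.565, -0.002]
wrist_force: [-0.0, 0.4, -0.9]
width: 1.002
```

Request:
play_rows(series=[{"translation": [-0.045, 0.02, -0.004], "spin": 0}, {"translation": [-0.045, 0.02, -0.004], "spin": 0}, {"translation": [-0.045, 0.02, -0.004], "spin": 0}, {"translation": [-0.045, 0.02, -0.004], "spin": 0}, {"translation": [-0.045, 0.02, -0.004], "spin": 0}])

```text
time: 1.65
tool_pos: [0.4109, 0.4509, 0.2511]
tcp_rot: [-1.809, -2.568, 0.001]
wrist_force: [-0.6, -0.0, -0.1]
width: 0.998
```

Request:
play_rows(series=[{"translation": [-0.04, -0.0135, 0], "spin": 0}, {"translation": [-0.04, -0.0135, 0], "spin": 0}, {"translation": [-0.04, -0.0135, 0], "spin": 0}, {"translation": [-0.04, -0.0135, 0], "spin": 0}, {"translation": [-0.04, -0.0135, 0], "spin": 0}])

```text
time: 2.15
tool_pos: [0.4133, 0.2398, 0.251]
tcp_rot: [1.809, 2.568, -0.001]
wrist_force: [0.8, -0.4, 0.5]
width: 0.999
```

Request:
play_rows(series=[{"translation": [-0.04, -0.0135, 0], "spin": 0}, {"translation": [-0.04, -0.0135, 0], "spin": 0}, {"translation": [-0.04, -0.0135, 0], "spin": 0}, {"translation": [-0.04, -0.0135, 0], "spin": 0}, {"translation": [-0.04, -0.0135, 0], "spin": 0}])

```text
time: 2.65
tool_pos: [0.417, 0.0289, 0.2512]
tcp_rot: [1.809, 2.568, 0.0]
wrist_force: [0.5, 0.1, -0.2]
width: 1.0
```

Request:
play_rows(series=[{"translation": [-0.04, -0.0135, 0], "spin": 0}, {"translation": [-0.04, -0.0135, 0], "spin": 0}, {"translation": [-0.04, -0.0135, 0], "spin": 0}, {"translation": [-0.04, -0.0135, 0], "spin": 0}, {"translation": [-0.04, -0.0135, 0], "spin": 0}])

```text
time: 3.15
tool_pos: [0.4206, -0.1823, 0.2512]
tcp_rot: [1.81, 2.568, 0.0]
wrist_force: [1.1, 0.6, -0.1]
width: 0.996
```

```bash
python3 -c "
from h import *
info(); c=cal('wrist'); snap('wrist','w1'); info(); go([.42,-.22,.25],19.5)
import pickle; pickle.dump(c,open('pics/w1.cal','wb'))"
```

```text
t 3.15 p [ 0.4206 -0.1823  0.2512] ya 19.63 tilt [ 0.  0. -1.] F [ 1.07  0.62 -0.14] w 0.996 q [-0.46 -0.17  2.02  0.    1.29 -0.81]
t 3.2 p [ 0.4208 -0.188   0.2513] ya 19.49 tilt [ 0.    -0.006 -1.   ] F [ 1.49 -5.21  1.22] w 1.001 q [-0.47 -0.17  2.02 -0.01  1.29 -0.81]
spin -0.0 shift mm [-29.9 -11.4   1.3]
```

View pics/w1.png

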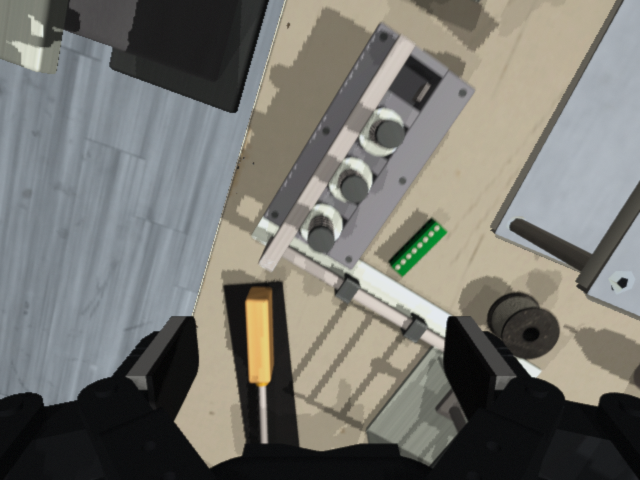

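```bash
python3 -c "
from h import *
import pickle; c=pickle.load(open('pics/w1.cal','rb'))
print(unproj('w',[(380,25),(473,92),(355,268),(263,222)],.05,c).round(4))
print('grip tops',unproj('w',[(390,134),(354,186),(320,238)],.1025,c).round(4))
print('collars',unproj('w',[(381,131),(350,181),(321,228)],.0565,c).round(4))
print('handle',unproj('w',[(260,290),(261,384)],.037,c).round(4))
go([.42,-.12,.25],69.5); go([.42,-.22,.25],19.5)"
```

```text
[[ 0.4164 -0.0368  0.05  ]
 [ 0.5018 -0.0561  0.05  ]
 [ 0.4673 -0.2221  0.05  ]
 [ 0.3793 -0.2095  0.05  ]]
grip tops [[ 0.4445 -0.1081  0.1025]
 [ 0.4342 -0.1491  0.1025]
 [ 0.4244 -0.1927  0.1025]]
collars [[ 0.4446 -0.1073  0.0565]
 [ 0.4356 -0.1518  0.0565]
 [ 0.4267 -0.1965  0.0565]]
handle [[ 0.3952 -0.2755  0.037 ]
 [ 0.4259 -0.3711  0.037 ]]
spin -10.0 shift mm [24.6 63.5  1.3]
spin -0.0 shift mm [-29.9 -11.4   1.3]
```

Request:
play_rows(series=[{"translation": [-0.04, -0.01, 0], "spin": 0}, {"translation": [-0.04, -0.01, 0], "spin": 0}, {"translation": [-0.04, -0.01, 0], "spin": 0}, {"translation": [-0.04, -0.01, 0], "spin": 0}, {"translation": [-0.04, -0.01, 0], "spin": 0}])

```text
time: 3.7
tool_pos: [0.4412, -0.3871, 0.2509]
tcp_rot: [-1.81, -2.567, -0.0]
wrist_force: [0.7, 0.1, 0.5]
width: 1.003
```

Request:
play_rows(series=[{"translation": [0, 0, 0], "spin": 0}, {"translation": [0, 0, 0], "spin": 0}])

```text
time: 3.9
tool_pos: [0.441, -0.386, 0.2504]
tcp_rot: [-1.811, -2.565, -0.001]
wrist_force: [0.3, 0.1, -0.8]
width: 1.001
```

```bash
python3 -c "
from h import *
info(); c=cal('wrist'); snap('wrist','w2')
import pickle; pickle.dump(c,open('pics/w2.cal','wb'))"
```

```text
t 3.9 p [ 0.441  -0.386   0.2504] ya 19.56 tilt [-0.001  0.002 -1.   ] F [ 0.29  0.14 -0.84] w 1.001 q [-0.76  0.09  1.78  0.    1.28 -1.1 ]
```

View pics/w2.png

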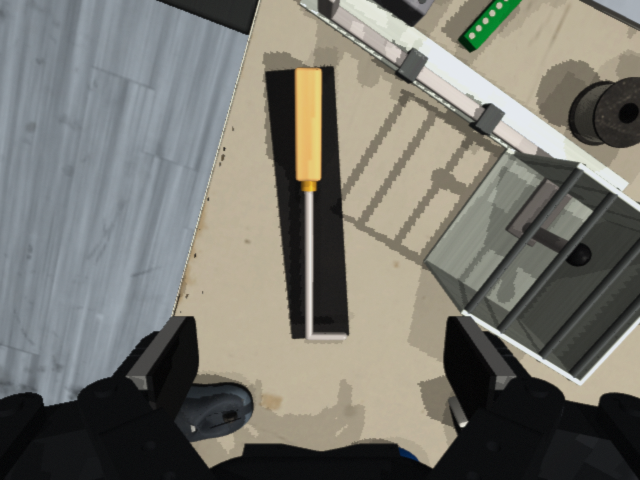

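```bash
python3 -c "
from h import *
import pickle; c=pickle.load(open('pics/w2.cal','rb'))
f=lambda p,z: print(unproj('w',p,z,c).round(4).tolist())
f([(308,68),(309,181)],.037); f([(309,337),(344,338)],.020)
print('handle base?'); f([(266,72),(333,67),(348,337),(292,337)],.003)
print('ball'); f([(580,254)],.104); f([(525,230)],.018)
print('guard top: tl tr br bl'); f([(580,165),(465,310),(580,382)],.112); f([(510,150),(426,263)],.003)
for cx,cy,yw in((.440,-.130,-12.1),(.441,-.131,-12.1)):
  r=np.radians(yw); X=np.array([np.cos(r),np.sin(r),0]);Y=np.array([-np.sin(r),np.cos(r),0]); o=np.array([cx,cy,0])
  print(proj('w',[o+.235*X-.17*Y+[0,0,.104],o+.235*X-.17*Y+[0,0,.018]],c).round(0), (o+.235*X-.17*Y).round(4))
  print('top',proj('top',[o+.235*X-.17*Y+[0,0,.104]]).round(1),(np.array([518,128])/3.33+[280,155]).round(1))
"
```

```text
[[0.3951, -0.2849, 0.037], [0.4249, -0.3689, 0.037]]
[[0.4759, -0.518, 0.02], [0.5092, -0.5075, 0.02]]
handle base?
[[0.3596, -0.2969, 0.003], [0.4131, -0.2737, 0.003], [0.5169, -0.5135, 0.003], [0.4619, -0.533, 0.003]]
ball
[[0.6268, -0.3438, 0.104]]
[[0.629, -0.3476, 0.018]]
guard top: tl tr br bl
[[0.5899, -0.2881, 0.112], [0.5627, -0.4097, 0.112], [0.6734, -0.4357, 0.112]]
[[0.5894, -0.2857, 0.003], [0.5609, -0.4115, 0.003]]
[[588. 259.]
 [531. 230.]] [ 0.6341 -0.3455  0.    ]
top [[437.2 190.1]] [435.6 193.4]
[[588. 261.]
 [532. 231.]] [ 0.6351 -0.3465  0.    ]
top [[437.7 189.7]] [435.6 193.4]
```

```bash
python3 -c "
from h import *
go([.415,-.341,.007],19.2)"
```

```text
spin 0.09 shift mm [ 50.2 -10.1 243.6]
```

Request:
play_rows(series=[{"translation": [0.025, -0.005, 0], "spin": 0.09}, {"translation": [0.025, -0.005, 0], "spin": 0}, {"translation": [0, 0, 0.04], "spin": 0}, {"translation": [0, 0, 0.04], "spin": 0}, {"translation": [0, 0, 0.04], "spin": 0}], jaw=0.3)

```text
time: 4.45
tool_pos: [0.4156, -0.3403, 0.1311]
tcp_rot: [1.816, 2.561, -0.0]
wrist_force: [0.1, 0.0, -0.4]
width: 0.649
```

Request:
play_rows(series=[{"translation": [0, 0, 0.03], "spin": 0}, {"translation": [0, 0, 0.03], "spin": 0}, {"translation": [0, 0, 0.02], "spin": 0}, {"translation": [0, 0, 0], "spin": 0}, {"translation": [0, 0, 0], "spin": 0}])

```text
time: 4.95
tool_pos: [0.4154, -0.3408, 0.0516]
tcp_rot: [-1.818, -2.562, -0.0]
wrist_force: [0.1, -0.7, -0.1]
width: 0.649
```

```bash
python3 -c "
from h import *
info(); c=cal('wrist'); snap('wrist','w3'); go([.415,-.341,.007],19.2)"
```

```text
t 4.95 p [ 0.4154 -0.3408  0.0516] ya 19.27 tilt [-0.  0. -1.] F [ 0.14 -0.73 -0.1 ] w 0.649 q [-0.73  0.19  2.06  0.    0.9  -1.07]
spin 0.01 shift mm [ 1.1 -0.8 45.6]
```

View pics/w3.png

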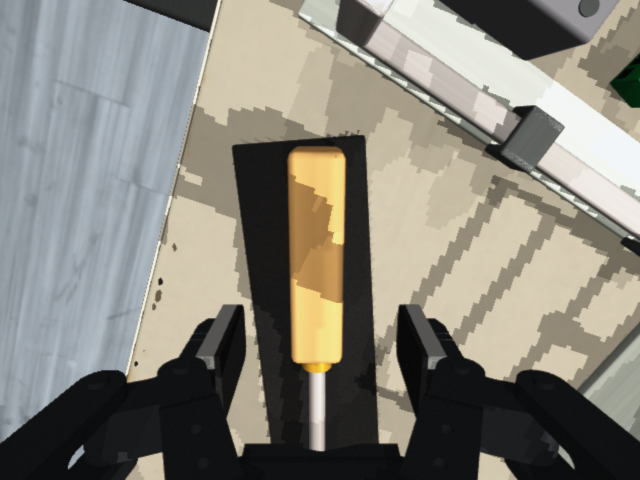

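Request:
play_rows(series=[{"translation": [0, 0, 0.02], "spin": 0}, {"translation": [0, 0, 0.02], "spin": 0}, {"translation": [0, 0, 0.004], "spin": 0}, {"translation": [0, 0, 0], "spin": 0}, {"translation": [0, 0, 0], "spin": 0}])

```text
time: 5.5
tool_pos: [0.4163, -0.3428, 0.0089]
tcp_rot: [1.818, 2.559, -0.0]
wrist_force: [0.3, 0.6, -0.1]
width: 0.651
```

Request:
play_rows(series=[{"translation": [0, 0, 0], "spin": 0}, {"translation": [0, 0, 0], "spin": 0}, {"translation": [0, 0, 0], "spin": 0}, {"translation": [0, 0, 0], "spin": 0}, {"translation": [0, 0, 0], "spin": 0}], jaw=-1, force=70)

```text
time: 6.0
tool_pos: [0.4161, -0.3426, 0.0084]
tcp_rot: [1.819, 2.559, -0.0]
wrist_force: [-0.4, 0.5, 6.0]
width: 0.248
```

Request:
play_rows(series=[{"translation": [0, 0, -0.01], "spin": 0}, {"translation": [0, 0, -0.02], "spin": 0}, {"translation": [0, 0, -0.02], "spin": 0}, {"translation": [0, 0, -0.02], "spin": 0}, {"translation": [0, 0, 0], "spin": 0}])

```text
time: 6.5
tool_pos: [0.417, -0.3435, 0.0804]
tcp_rot: [1.817, 2.556, -0.001]
wrist_force: [0.1, -0.7, -1.0]
width: 0.248
```

```bash
python3 -c "
from h import *
import pickle
info(); c=cal('wrist'); pickle.dump(c,open('pics/w4.cal','wb')); snap('wrist','w4')
P=np.array([.628,-.345]);r=np.radians(-12.4);X=np.array([np.cos(r),np.sin(r)]);Y=np.array([-X[1],X[0]])
for dx,dy in((-.085,-.057),(.021,-.057),(.021,-.022)):
  b=P+dx*X+dy*Y; g=b-.185*X; print('bend rel pin',dx,dy,'grip',g.round(4))
"
```

```text
t 6.5 p [ 0.417  -0.3435  0.0804] ya 19.2 tilt [ 0.004 -0.004 -1.   ] F [ 0.11 -0.66 -1.04] w 0.248 q [-0.74  0.15  2.04  0.    0.95 -1.07]
bend rel pin -0.085 -0.057 grip [ 0.3521 -0.3427]
bend rel pin 0.021 -0.057 grip [ 0.4556 -0.3655]
bend rel pin 0.021 -0.022 grip [ 0.4631 -0.3313]
```

Request:
play_rows(series=[{"translation": [0.007, -0.02, 0], "spin": 0}, {"translation": [0.007, -0.02, 0], "spin": 0}, {"translation": [0.008, -0.021, 0], "spin": 0}, {"translation": [0, 0, 0], "spin": -0.5}, {"translation": [0, 0, 0], "spin": -0.9}])

```text
time: 7.05
tool_pos: [0.3486, -0.34, 0.0755]
tcp_rot: [-1.656, -2.666, -0.001]
wrist_force: [-0.7, -0.1, -1.1]
width: 0.242
```

Request:
play_rows(series=[{"translation": [0, 0, 0], "spin": -1}, {"translation": [0, 0, 0], "spin": -1}, {"translation": [0, 0, 0], "spin": -1}, {"translation": [0, 0, 0], "spin": -1}, {"translation": [0, 0, 0], "spin": -1}])

```text
time: 7.55
tool_pos: [0.3494, -0.3401, 0.0755]
tcp_rot: [-1.037, -2.962, -0.002]
wrist_force: [-0.4, 0.4, -0.8]
width: 0.24
```

Request:
play_rows(series=[{"translation": [0, 0, 0], "spin": -1}, {"translation": [0, 0, 0], "spin": -1}, {"translation": [0, 0, 0], "spin": -1}, {"translation": [0, 0, 0], "spin": -1}, {"translation": [0, 0, 0], "spin": -1}])

```text
time: 8.05
tool_pos: [0.3494, -0.3401, 0.0755]
tcp_rot: [-0.371, -3.117, -0.003]
wrist_force: [-0.1, 0.1, -1.8]
width: 0.243
```

Request:
play_rows(series=[{"translation": [0, 0, 0], "spin": -0.3}, {"translation": [0, 0, 0.01], "spin": 0}, {"translation": [0, 0, 0.02], "spin": 0}, {"translation": [0, 0, 0], "spin": 0}, {"translation": [0, 0, 0], "spin": 0}])

```text
time: 8.55
tool_pos: [0.3496, -0.3403, 0.0462]
tcp_rot: [-0.337, -3.121, -0.003]
wrist_force: [0.5, -0.6, -2.3]
width: 0.247
```

```bash
python3 -c "
from h import *
import pickle
info(); c=cal('wrist'); pickle.dump(c,open('pics/w5.cal','wb')); a=snap('wrist','w5'); b=snap('top','t5')
t=cv2.resize(b[150:330,330:520],None,fx=2.2,fy=2.2,interpolation=cv2.INTER_CUBIC); t=cv2.copyMakeBorder(t,0,480-396,0,0,0); a=a[:, :] 
cv2.imwrite('pics/m5.png',cv2.resize(np.hstack([cv2.resize(a,(380,285)),t[:285]]) if 0 else np.hstack([cv2.copyMakeBorder(cv2.resize(a,(380,285)),0,111,0,0,0),t[:396]]),None,fx=1,fy=1))
go([.352,-.343,.05],77.6)
"
```

```text
t 8.55 p [ 0.3496 -0.3403  0.0462] ya 77.66 tilt [-0.002  0.002 -1.   ] F [ 0.45 -0.61 -2.28] w 0.247 q [-0.82  0.11  2.16  0.    0.87 -2.18]
spin 0.02 shift mm [-1.7 -1.2 -2.5]
```

View pics/m5.png

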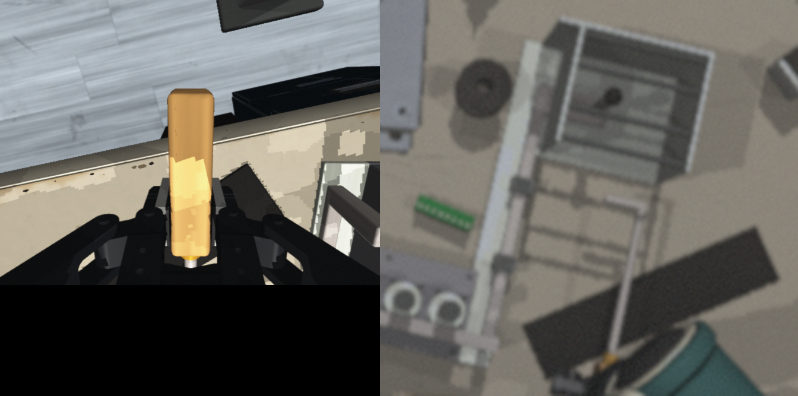

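```bash
python3 -c "
from h import *
import cv2
p=lambda u,v:(330+(u-380)/2.2,150+v/2.2)
q=unproj('top',[p(645,208),p(605,198),p(613,352)],.058); print(q.round(4))
d=q[0]-q[2]; print(np.degrees(np.arctan2(d[1],d[0])))
r=np.radians(-12.4);X=np.array([np.cos(r),np.sin(r)])
print((np.array([.3496,-.3403])+.183*X).round(4), unproj('top',[p(613,95)],.104))
"
```

```text
[[ 0.5259 -0.3837  0.058 ]
 [ 0.535  -0.3449  0.058 ]
 [ 0.387  -0.352   0.058 ]]
-12.870675015629203
[ 0.5283 -0.3796] [[ 0.62773226 -0.34282658  0.104     ]]
```

Request:
play_rows(series=[{"translation": [-0.01, 0, -0.004], "spin": 0}, {"translation": [-0.02, 0, 0], "spin": 0}, {"translation": [-0.02, 0, 0], "spin": 0}, {"translation": [-0.02, 0, 0], "spin": 0}, {"translation": [0, 0, 0], "spin": 0}])

```text
time: 9.15
tool_pos: [0.4227, -0.358, 0.0532]
tcp_rot: [0.334, 3.119, -0.004]
wrist_force: [-0.2, -0.5, -0.9]
width: 0.243
```

Request:
play_rows(series=[{"translation": [-0.015, 0, 0], "spin": 0}, {"translation": [-0.015, 0, 0], "spin": 0}, {"translation": [-0.012, 0, 0], "spin": 0}, {"translation": [0, 0, 0], "spin": 0}, {"translation": [0, 0, 0], "spin": 0}])

```text
time: 9.65
tool_pos: [0.4599, -0.3649, 0.0511]
tcp_rot: [-0.336, -3.123, -0.0]
wrist_force: [0.4, -0.1, -1.3]
width: 0.248
```

```bash
python3 -c "
from h import *
info(); b=snap('top','t6')
cv2.imwrite('pics/m6.png',cv2.resize(b[150:300,360:500],None,fx=4,fy=4,interpolation=cv2.INTER_CUBIC))
"
```

```text
t 9.65 p [ 0.4599 -0.3649  0.0511] ya 77.73 tilt [-0.001  0.    -1.   ] F [ 0.37 -0.08 -1.26] w 0.248 q [-0.71  0.27  1.95 -0.    0.92 -2.07]
```

View pics/m6.png

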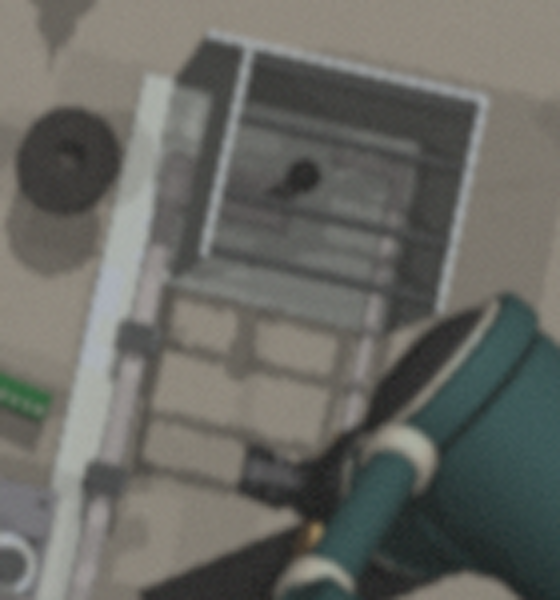

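Request:
play_rows(series=[{"translation": [0, 0.01, 0], "spin": 0}, {"translation": [0, 0.01, 0], "spin": 0}, {"translation": [0, 0.01, 0], "spin": 0}, {"translation": [0, 0.005, 0], "spin": 0}, {"translation": [0, 0, 0], "spin": 0}])

```text
time: 10.2
tool_pos: [0.4674, -0.3297, 0.0513]
tcp_rot: [-0.334, -3.124, -0.0]
wrist_force: [-0.0, 0.0, -1.0]
width: 0.244
```

Request:
play_rows(series=[{"translation": [0.005, 0, 0], "spin": 0}, {"translation": [0.005, 0, 0], "spin": 0}, {"translation": [0.005, 0, 0], "spin": 0}, {"translation": [0.005, 0, 0], "spin": 0}, {"translation": [0, 0, 0], "spin": 0}])

```text
time: 10.7
tool_pos: [0.4472, -0.3266, 0.0513]
tcp_rot: [-0.337, -3.123, -0.0]
wrist_force: [1.6, 0.3, -0.7]
width: 0.241
```

Request:
play_rows(series=[{"translation": [0.005, 0, 0], "spin": 0}, {"translation": [0.005, 0, 0], "spin": 0}, {"translation": [0.005, 0, 0], "spin": 0}, {"translation": [0.005, 0, 0], "spin": 0}, {"translation": [0, 0, 0], "spin": 0}])

```text
time: 11.2
tool_pos: [0.4273, -0.3221, 0.0512]
tcp_rot: [-0.337, -3.123, -0.0]
wrist_force: [1.6, 0.2, -0.7]
width: 0.245
```

```bash
python3 -c "
from h import *
info(); b=snap('top','t7')
cv2.imwrite('pics/m7.png',cv2.resize(b[150:330,280:500],None,fx=3.3,fy=3.3,interpolation=cv2.INTER_CUBIC))
"
```

```text
t 11.2 p [ 0.4273 -0.3221  0.0512] ya 77.68 tilt [-0.001  0.    -1.   ] F [ 1.59  0.24 -0.73] w 0.245 q [-0.69  0.19  2.06 -0.    0.89 -2.05]
```

View pics/m7.png

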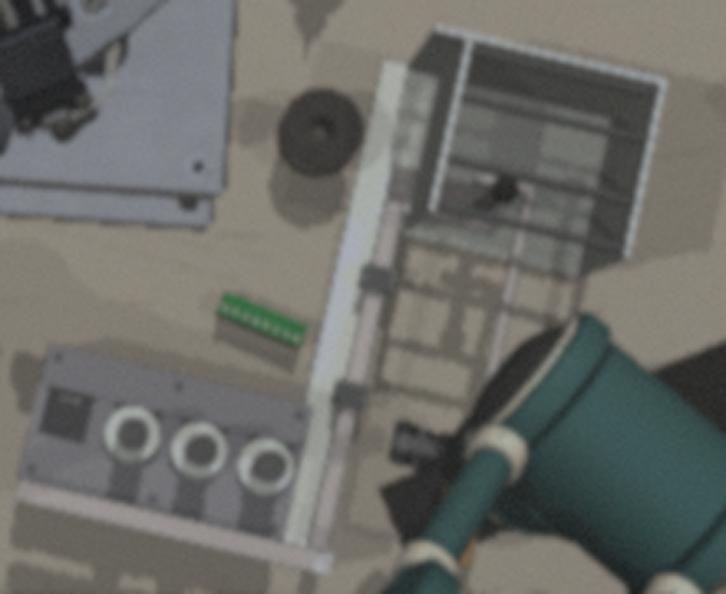

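Request:
play_rows(series=[{"translation": [0.003, 0, 0], "spin": 0}, {"translation": [0.002, 0, 0], "spin": 0}, {"translation": [0, 0, 0], "spin": 0}])

```text
time: 11.55
tool_pos: [0.4235, -0.3213, 0.0514]
tcp_rot: [0.336, 3.123, -0.0]
wrist_force: [3.6, 0.6, -2.3]
width: 0.245
```

Request:
play_rows(series=[{"translation": [0.002, 0, 0], "spin": 0}, {"translation": [0.002, 0, 0], "spin": 0}, {"translation": [0, 0, 0], "spin": 0}])

```text
time: 11.85
tool_pos: [0.4231, -0.3217, 0.0524]
tcp_rot: [0.336, 3.116, -0.004]
wrist_force: [13.6, -0.1, -5.6]
width: 0.249
```

```bash
python3 -c "
from h import *
info()"
```

```text
t 11.85 p [ 0.4231 -0.3217  0.0524] ya 77.68 tilt [ 0.007 -0.003 -1.   ] F [13.6  -0.13 -5.56] w 0.249 q [-0.7   0.17  2.08  0.    0.89 -2.06]
```

Request:
play_rows(series=[{"translation": [-0.005, 0, 0], "spin": 0}, {"translation": [-0.008, 0, 0], "spin": 0}, {"translation": [0, 0, 0], "spin": 0}, {"translation": [0, -0.01, 0], "spin": 0}, {"translation": [0, -0.015, 0], "spin": 0}])

```text
time: 12.35
tool_pos: [0.4261, -0.3476, 0.0508]
tcp_rot: [-0.334, -3.122, -0.001]
wrist_force: [-0.4, -0.1, -1.0]
width: 0.243
```

Request:
play_rows(series=[{"translation": [0, -0.01, 0], "spin": 0}, {"translation": [0, 0, 0], "spin": 0}, {"translation": [0, 0, 0], "spin": 0}])

```text
time: 12.65
tool_pos: [0.4243, -0.358, 0.0512]
tcp_rot: [-0.339, -3.123, -0.001]
wrist_force: [-0.1, -0.1, -1.1]
width: 0.244
```

```bash
python3 -c "
from h import *
info(); b=snap('top','t8')
cv2.imwrite('pics/m8.png',np.hstack([cv2.resize(b[150:300,360:490],None,fx=3,fy=3,interpolation=cv2.INTER_CUBIC),cv2.resize(snap('wrist','w8'),(400,450))]))
"
```

```text
t 12.65 p [ 0.4243 -0.358   0.0512] ya 77.62 tilt [-0.  0. -1.] F [-0.08 -0.05 -1.08] w 0.244 q [-0.75  0.22  2.02  0.    0.9  -2.1 ]
```

View pics/m8.png

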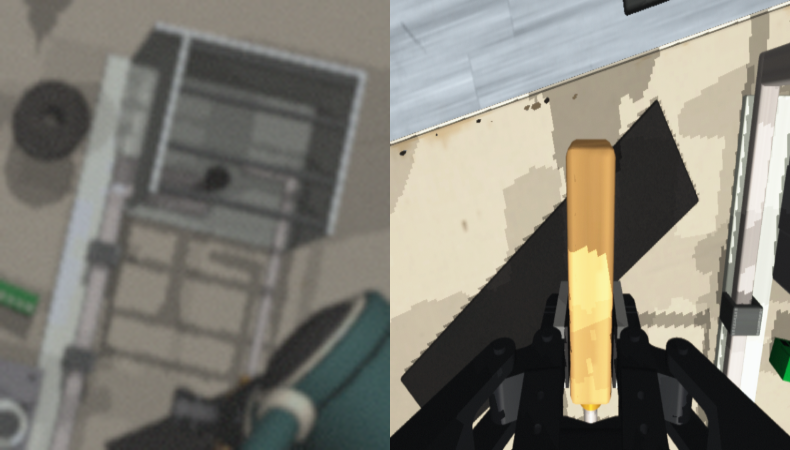

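Request:
play_rows(series=[{"translation": [0.015, 0, 0], "spin": 0}, {"translation": [0.025, 0, 0], "spin": 0}, {"translation": [0.025, 0, 0], "spin": 0}, {"translation": [0.01, 0, 0], "spin": 0}, {"translation": [0, 0, -0.03], "spin": 0}])

```text
time: 13.25
tool_pos: [0.3466, -0.3372, 0.0772]
tcp_rot: [-0.337, -3.115, -0.011]
wrist_force: [0.3, -0.1, -1.0]
width: 0.246
```

Request:
play_rows(series=[{"translation": [0, 0, 0], "spin": 0.84}, {"translation": [0, 0, 0], "spin": 1}, {"translation": [0, 0, 0], "spin": 1}, {"translation": [0, 0, 0], "spin": 1}, {"translation": [0, 0, 0], "spin": 1}])

```text
time: 13.75
tool_pos: [0.3514, -0.3412, 0.0814]
tcp_rot: [0.989, 2.981, -0.0]
wrist_force: [0.2, 0.4, -0.6]
width: 0.244
```

Request:
play_rows(series=[{"translation": [0, 0, 0], "spin": 1}, {"translation": [0, 0, 0], "spin": 1}, {"translation": [0, 0, 0], "spin": 1}, {"translation": [0, 0, 0], "spin": 1}, {"translation": [0, 0, 0], "spin": 1}])

```text
time: 14.25
tool_pos: [0.3514, -0.3412, 0.0814]
tcp_rot: [1.61, 2.697, -0.0]
wrist_force: [1.1, 0.8, -0.1]
width: 0.249
```

Request:
play_rows(series=[{"translation": [0, 0, 0], "spin": 1}, {"translation": [0, 0, 0], "spin": 0}, {"translation": [0, 0, 0], "spin": 0}])

```text
time: 14.55
tool_pos: [0.3514, -0.3413, 0.0814]
tcp_rot: [1.719, 2.629, 0.0]
wrist_force: [-0.1, -0.0, -0.6]
width: 0.243
```

```bash
python3 -c "
from h import *
info(); go([.4091,-.3479,.03],23.4)"
```

```text
t 14.55 p [ 0.3514 -0.3413  0.0814] ya 23.63 tilt [ 0. -0. -1.] F [-0.07 -0.02 -0.58] w 0.243 q [-0.82  0.06  2.14  0.    0.94 -1.23]
spin 0.05 shift mm [-29.   50.3  51.4]
```

Request:
play_rows(series=[{"translation": [-0.01, 0.017, 0], "spin": 0.05}, {"translation": [-0.01, 0.017, 0], "spin": 0}, {"translation": [-0.009, 0.0163, 0], "spin": 0}, {"translation": [0, 0, 0.025], "spin": 0}, {"translation": [0, 0, 0.025], "spin": 0}])

```text
time: 15.05
tool_pos: [0.4109, -0.3492, 0.032]
tcp_rot: [1.723, 2.623, -0.001]
wrist_force: [0.1, -0.2, -1.2]
width: 0.247
```

Request:
play_rows(series=[{"translation": [0, 0, 0.015], "spin": 0}, {"translation": [0, 0, 0], "spin": 0}, {"translation": [0, 0, 0], "spin": 0}])

```text
time: 15.35
tool_pos: [0.409, -0.3481, 0.0163]
tcp_rot: [-1.727, -2.624, -0.0]
wrist_force: [0.5, -0.2, -0.2]
width: 0.242
```

```bash
python3 -c "
from h import *
info(); c=cal('wrist'); b=snap('top','t9'); w=snap('wrist','w9')
cv2.imwrite('pics/m9.png',np.hstack([cv2.resize(b[210:330,380:530],None,fx=2.67,fy=4*.667,interpolation=cv2.INTER_CUBIC),cv2.resize(w,(400,320))]))
go([.4091,-.3479,.0086],23.4)
"
```

```text
t 15.35 p [ 0.409  -0.3481  0.0163] ya 23.28 tilt [-0.  0. -1.] F [ 0.49 -0.23 -0.23] w 0.242 q [-0.75  0.24  2.08  0.    0.83 -1.16]
spin -0.03 shift mm [ 1.3 -0.3  8.9]
```

View pics/m9.png

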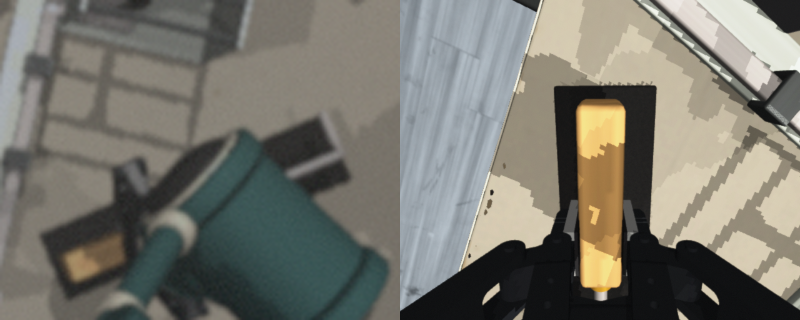

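Request:
play_rows(series=[{"translation": [0, 0, 0.004], "spin": 0}, {"translation": [0, 0, 0.003], "spin": 0}, {"translation": [0, 0, 0], "spin": 0}])

```text
time: 15.75
tool_pos: [0.4089, -0.348, 0.0092]
tcp_rot: [-1.728, -2.623, -0.0]
wrist_force: [0.2, 0.1, -1.3]
width: 0.25
```

Request:
play_rows(series=[{"translation": [0, 0, 0.001], "spin": 0}, {"translation": [0, 0, 0], "spin": 0}])

```text
time: 15.95
tool_pos: [0.4092, -0.3482, 0.0085]
tcp_rot: [1.728, 2.623, -0.0]
wrist_force: [-1.8, 0.5, 1.3]
width: 0.247
```

Request:
play_rows(series=[{"translation": [0, 0, 0], "spin": 0}, {"translation": [0, 0, 0], "spin": 0}, {"translation": [0, 0, 0], "spin": 0}, {"translation": [0, 0, 0], "spin": 0}, {"translation": [0, 0, -0.01], "spin": 0}], jaw=0.2)

```text
time: 16.45
tool_pos: [0.408, -0.3471, 0.0173]
tcp_rot: [-1.726, -2.621, -0.001]
wrist_force: [-0.4, 0.7, -0.7]
width: 0.601
```

Request:
play_rows(series=[{"translation": [0, 0, -0.03], "spin": 0}, {"translation": [0, 0, -0.04], "spin": 0}, {"translation": [0, 0, -0.05], "spin": 0}, {"translation": [0, 0, -0.05], "spin": 0}, {"translation": [0, 0, -0.04], "spin": 0}])

```text
time: 16.95
tool_pos: [0.4096, -0.3486, 0.2326]
tcp_rot: [1.726, 2.62, -0.001]
wrist_force: [1.2, -0.2, 0.4]
width: 0.599
```

Request:
play_rows(series=[{"translation": [0, 0, 0], "spin": 1}, {"translation": [0, 0, 0], "spin": 1}, {"translation": [0, 0, 0], "spin": 1}, {"translation": [0, 0, 0], "spin": 1}, {"translation": [0, 0, 0], "spin": 1}])

```text
time: 17.45
tool_pos: [0.409, -0.348, 0.2292]
tcp_rot: [2.258, 2.183, 0.0]
wrist_force: [0.2, 0.6, 0.5]
width: 0.603
```

Request:
play_rows(series=[{"translation": [0, 0, 0], "spin": 1}, {"translation": [0, 0, 0], "spin": 1}, {"translation": [0, 0, 0], "spin": 0.14}, {"translation": [0, 0, 0], "spin": 0}])

```text
time: 17.85
tool_pos: [0.4091, -0.3481, 0.2288]
tcp_rot: [2.447, 1.969, 0.0]
wrist_force: [-0.1, -0.3, 0.0]
width: 0.598
```

```bash
python3 -c "
from h import *
info(); go([.4255,-.1945,.25],-12.4); go([.435,-.27,.25],-12.4)"
```

```text
t 17.85 p [ 0.4091 -0.3481  0.2288] ya -12.35 tilt [ 0. -0. -1.] F [-0.09 -0.27  0.03] w 0.598 q [-0.75  0.    1.9   0.    1.24 -0.54]
spin 0.01 shift mm [153.6 -17.  -21.2]
spin 0.01 shift mm [ 81.9   8.5 -21.2]
```

Request:
play_rows(series=[{"translation": [0.04, 0.004, -0.01], "spin": 0}, {"translation": [0.042, 0.004, -0.01], "spin": 0}, {"translation": [0, 0, 0], "spin": 0}, {"translation": [0, 0, 0], "spin": 0}])

```text
time: 18.25
tool_pos: [0.435, -0.2694, 0.2489]
tcp_rot: [2.445, 1.971, -0.0]
wrist_force: [0.4, -1.0, 0.4]
width: 0.6
```

```bash
python3 -c "
from h import *
import pickle
info(); c=cal('wrist'); snap('wrist','w10'); pickle.dump(c,open('pics/w10.cal','wb'))"
```

```text
t 18.25 p [ 0.435  -0.2694  0.2489] ya -12.25 tilt [ 0.001 -0.001 -1.   ] F [ 0.42 -1.03  0.36] w 0.6 q [-0.6  -0.06  1.93 -0.    1.27 -0.39]
```

View pics/w10.png

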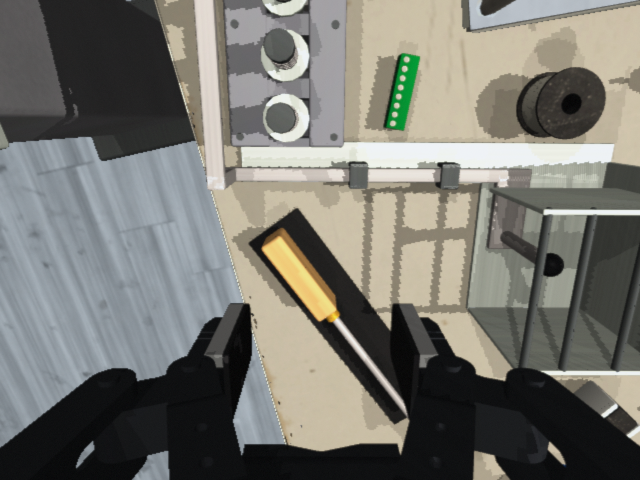

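```bash
python3 -c "
from h import *
import pickle; c=pickle.load(open('pics/w10.cal','rb'))
print(unproj('w',[(281,121),(279,47)],.1025,c).round(4)); print(unproj('w',[(286,119),(284,56)],.0565,c).round(4))
print('bolt pin',unproj('w',[(550,265)],.104,c), 'bar', unproj('w',[(208,185)],.066,c))
go([.425,-.194,.25],-12.4)
T=[(.425,-.194),(.4344,-.1505),(.4443,-.108)]
D=np.array([.458,.223]);
"
```

```text
[[ 0.4256 -0.195   0.1025]
 [ 0.4351 -0.1511  0.1025]]
[[ 0.4257 -0.1937  0.0565]
 [ 0.4348 -0.1501  0.0565]]
bolt pin [[ 0.59350831 -0.33488181  0.104     ]] bar [[ 0.35532426 -0.22882661  0.066     ]]
spin 0.01 shift mm [ 72.1 -25.7  -1.6]
```

Request:
play_rows(series=[{"translation": [0.03, -0.01, 0], "spin": 0.03}, {"translation": [0.03, -0.01, 0], "spin": 0}, {"translation": [0.0117, -0.005, 0], "spin": 0}, {"translation": [0, 0, 0.04], "spin": 0}, {"translation": [0, 0, 0.04], "spin": 0}])

```text
time: 18.8
tool_pos: [0.427, -0.1959, 0.1691]
tcp_rot: [2.447, 1.962, 0.002]
wrist_force: [0.5, -0.9, -0.3]
width: 0.6
```

Request:
play_rows(series=[{"translation": [0, 0, 0], "spin": 0}, {"translation": [0, 0, 0], "spin": 0}])

```text
time: 19.0
tool_pos: [0.425, -0.1949, 0.1679]
tcp_rot: [-2.451, -1.962, 0.002]
wrist_force: [0.3, -1.1, 0.1]
width: 0.598
```

```bash
python3 -c "
from h import *
info(); go([.4256,-.1945,.068],-12.4); c=cal('wrist'); 
im=snap('wrist','w11'); cv2.imwrite('pics/m11.png',cv2.resize(im,(400,300)))"
```

```text
t 19.0 p [ 0.425  -0.1949  0.1679] ya -12.63 tilt [-0.002  0.001 -1.   ] F [ 0.27 -1.09  0.1 ] w 0.598 q [-0.48 -0.08  2.1  -0.    1.13 -0.26]
spin -0.05 shift mm [ 0.5  0.5 99.9]
```

View pics/m11.png

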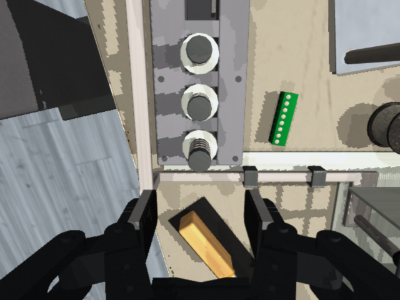

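Request:
play_rows(series=[{"translation": [0, 0, 0.03], "spin": 0}, {"translation": [0, 0, 0.03], "spin": 0}, {"translation": [0, 0, 0.025], "spin": 0}, {"translation": [0, 0, 0.014], "spin": 0}, {"translation": [0, 0, 0], "spin": 0}])

```text
time: 19.55
tool_pos: [0.426, -0.1949, 0.0695]
tcp_rot: [-2.452, -1.964, 0.001]
wrist_force: [-0.4, 0.5, 0.6]
width: 0.601
```

Request:
play_rows(series=[{"translation": [0, 0, 0], "spin": 0}, {"translation": [0, 0, 0], "spin": 0}, {"translation": [0, 0, 0], "spin": 0}, {"translation": [0, 0, 0], "spin": 0}, {"translation": [0, 0, 0], "spin": 0}], jaw=-1, force=80)

```text
time: 20.05
tool_pos: [0.4259, -0.195, 0.0715]
tcp_rot: [2.451, 1.964, -0.001]
wrist_force: [-5.5, 1.1, 8.9]
width: 0.21
```

Request:
play_rows(series=[{"translation": [0, 0, -0.005], "spin": 0}, {"translation": [0, 0, -0.01], "spin": 0}, {"translation": [0, 0, -0.01], "spin": 0}, {"translation": [0, 0, -0.01], "spin": 0}, {"translation": [0, 0, -0.01], "spin": 0}])

```text
time: 20.55
tool_pos: [0.4263, -0.1946, 0.1159]
tcp_rot: [2.451, 1.964, 0.001]
wrist_force: [-0.1, -0.1, -1.5]
width: 0.207
```

Request:
play_rows(series=[{"translation": [0, 0, -0.02], "spin": 0}, {"translation": [0, 0, -0.02], "spin": 0}, {"translation": [0, 0, -0.02], "spin": 0}, {"translation": [0, 0, 0], "spin": 0}, {"translation": [0, 0, 0], "spin": 0}])

```text
time: 21.05
tool_pos: [0.4265, -0.1948, 0.1755]
tcp_rot: [2.45, 1.963, 0.002]
wrist_force: [0.0, 0.5, -1.1]
width: 0.211
```

```bash
python3 -c "
from h import *
info(); info(); info()
for t in ([.458,.25,.18],[.437,.11,.18]): go(t,-12.4)"
```

```text
t 21.05 p [ 0.4265 -0.1948  0.1755] ya -12.59 tilt [ 0.002 -0.001 -1.   ] F [ 0.01  0.55 -1.13] w 0.211 q [-0.48 -0.09  2.09  0.    1.14 -0.26]
t 21.05 p [ 0.4265 -0.1948  0.1755] ya -12.59 tilt [ 0.002 -0.001 -1.   ] F [ 0.01  0.55 -1.13] w 0.211 q [-0.48 -0.09  2.09  0.    1.14 -0.26]
t 21.05 p [ 0.4265 -0.1948  0.1755] ya -12.59 tilt [ 0.002 -0.001 -1.   ] F [ 0.01  0.55 -1.13] w 0.211 q [-0.48 -0.09  2.09  0.    1.14 -0.26]
spin -0.04 shift mm [441.1 -64.8  -4.5]
spin -0.04 shift mm [299.9 -55.2  -4.5]
```

Request:
play_rows(series=[{"translation": [0, 0, -0.035], "spin": 0}, {"translation": [0.03, -0.005, 0], "spin": 0}, {"translation": [0.03, -0.005, 0], "spin": 0}, {"translation": [0.035, -0.007, 0], "spin": 0}, {"translation": [0.035, -0.007, 0], "spin": 0}])

```text
time: 21.55
tool_pos: [0.4297, -0.0611, 0.208]
tcp_rot: [-2.451, -1.962, 0.002]
wrist_force: [0.3, 0.2, -1.4]
width: 0.209
```

Request:
play_rows(series=[{"translation": [0.035, -0.007, 0], "spin": 0}, {"translation": [0.035, -0.007, 0], "spin": 0}, {"translation": [0.035, -0.006, 0], "spin": 0}, {"translation": [0.035, -0.006, 0], "spin": 0}, {"translation": [0.033, -0.006, 0], "spin": 0}])

```text
time: 22.05
tool_pos: [0.4362, 0.115, 0.2079]
tcp_rot: [-2.451, -1.964, 0.003]
wrist_force: [1.4, 0.2, -1.0]
width: 0.21
```

Request:
play_rows(series=[{"translation": [0, 0, 0], "spin": 0}, {"translation": [0, 0, 0], "spin": 0}])

```text
time: 22.25
tool_pos: [0.4363, 0.1139, 0.208]
tcp_rot: [-2.449, -1.967, 0.004]
wrist_force: [-0.4, -0.4, -0.1]
width: 0.212
```

```bash
python3 -c "
from h import *
import pickle
info(); c=cal('wrist'); F=[]
im=snap('wrist','w12'); pickle.dump(c,open('pics/w12.cal','wb')); info()
go([.437,.113,.07],-12.4)"
```

```text
t 22.25 p [0.4363 0.1139 0.208 ] ya -12.46 tilt [-0.002 -0.001 -1.   ] F [-0.35 -0.43 -0.14] w 0.212 q [ 0.2  -0.15  2.09 -0.    1.21  0.42]
t 22.3 p [0.4364 0.1132 0.2082] ya -12.54 tilt [-0.002 -0.001 -1.   ] F [ 0.13 -0.35 -0.58] w 0.208 q [ 0.2  -0.15  2.09 -0.    1.21  0.42]
spin -0.03 shift mm [-1.000e-01  6.000e-01  1.382e+02]
```

View pics/w12.png

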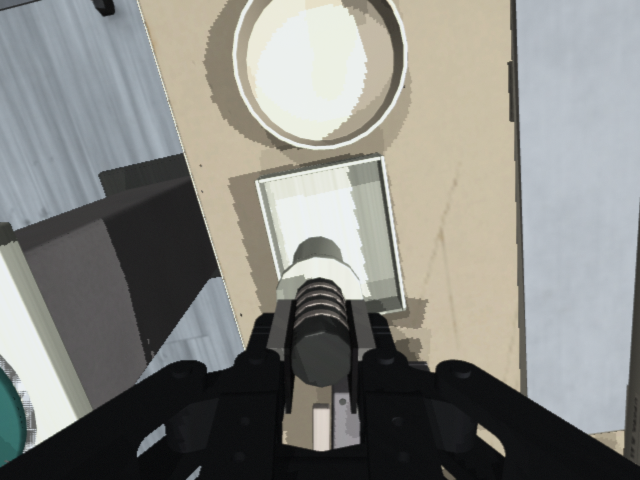

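```bash
python3 -c "
from h import *
import pickle; c=pickle.load(open('pics/w12.cal','rb'))
print(unproj('w',[(257,182),(383,157),(405,309),(277,278)],.03,c).round(4))
e=cv2.fitEllipse(np.array([(234,60),(252,110),(317,149),(380,110),(406,60)],np.float32)); print(e)
print(unproj('w',[(317,149),(234,60),(406,60)],.03,c).round(4))"
```

```text
[[0.3949 0.1493 0.03  ]
 [0.4926 0.1469 0.03  ]
 [0.4886 0.0193 0.03  ]
 [0.3905 0.0696 0.03  ]]
((324.08856201171875, 8.892989158630371), (183.67398071289062, 282.060302734375), 7.972697734832764)
[[0.4453 0.1635 0.03  ]
 [0.4014 0.2363 0.03  ]
 [0.5203 0.2099 0.03  ]]
```

Request:
play_rows(series=[{"translation": [0.001, 0.0045, 0.03], "spin": 0}, {"translation": [0, 0, 0.04], "spin": 0}, {"translation": [0, 0, 0.04], "spin": 0}, {"translation": [0, 0, 0.02], "spin": 0}, {"translation": [0, 0, 0.005], "spin": 0}])

```text
time: 22.8
tool_pos: [0.4386, 0.1116, 0.0708]
tcp_rot: [-2.451, -1.96, 0.01]
wrist_force: [-0.2, -0.6, -1.6]
width: 0.208
```

Request:
play_rows(series=[{"translation": [0, 0, 0.002], "spin": 0}, {"translation": [0, 0, 0.001], "spin": 0}, {"translation": [0, 0, 0], "spin": 0}])

```text
time: 23.1
tool_pos: [0.4432, 0.1136, 0.0728]
tcp_rot: [2.451, 1.963, 0.004]
wrist_force: [0.4, 0.5, -1.1]
width: 0.209
```

```bash
python3 -c "
from h import *
info()"
```

```text
t 23.1 p [0.4432 0.1136 0.0728] ya -12.62 tilt [ 0.003  0.001 -1.   ] F [ 0.36  0.53 -1.12] w 0.209 q [ 0.2   0.01  2.21 -0.    0.92  0.42]
```

Request:
play_rows(series=[{"translation": [0, 0, 0.001], "spin": 0}, {"translation": [0, 0, 0.001], "spin": 0}, {"translation": [0, 0, 0], "spin": 0}])

```text
time: 23.4
tool_pos: [0.442, 0.1137, 0.0696]
tcp_rot: [2.451, 1.964, 0.001]
wrist_force: [0.6, -0.4, -1.5]
width: 0.208
```

Request:
play_rows(series=[{"translation": [0, 0, 0.001], "spin": 0}, {"translation": [0, 0, 0], "spin": 0}])

```text
time: 23.6
tool_pos: [0.442, 0.1137, 0.0686]
tcp_rot: [2.451, 1.964, 0.001]
wrist_force: [-1.2, -0.5, 1.6]
width: 0.213
```

Request:
play_rows(series=[{"translation": [0, 0, 0.001], "spin": 0}, {"translation": [0, 0, 0], "spin": 0}])

```text
time: 23.8
tool_pos: [0.4423, 0.1138, 0.0686]
tcp_rot: [2.452, 1.964, 0.001]
wrist_force: [-2.4, -0.3, 9.0]
width: 0.208
```

Request:
play_rows(series=[{"translation": [0, 0, -0.0005], "spin": 0}, {"translation": [0, 0, 0], "spin": 0}, {"translation": [0, 0, 0], "spin": 0}, {"translation": [0, 0, 0], "spin": 0}, {"translation": [0, 0, 0], "spin": 0}], jaw=0.2)

```text
time: 24.3
tool_pos: [0.4416, 0.1135, 0.0676]
tcp_rot: [-2.452, -1.964, 0.0]
wrist_force: [0.3, 0.1, 0.6]
width: 0.596
```

Request:
play_rows(series=[{"translation": [0, 0, -0.02], "spin": 0}, {"translation": [0, 0, -0.03], "spin": 0}, {"translation": [0, 0, -0.04], "spin": 0}, {"translation": [0, 0, -0.03], "spin": 0}, {"translation": [0, 0, 0], "spin": 0}])

```text
time: 24.8
tool_pos: [0.4454, 0.1143, 0.1931]
tcp_rot: [2.448, 1.962, 0.014]
wrist_force: [0.7, -0.4, 0.6]
width: 0.602
```

```bash
python3 -c "
from h import *
info(); go([.4349,-.1508,.07],-12.4)"
```

```text
t 24.8 p [0.4454 0.1143 0.1931] ya -12.6 tilt [ 0.01   0.002 -1.   ] F [ 0.68 -0.38  0.65] w 0.602 q [ 0.2  -0.13  2.1   0.    1.17  0.42]
spin -0.04 shift mm [-261.1   46.7  123.1]
```

Request:
play_rows(series=[{"translation": [-0.045, 0.009, 0], "spin": 0}, {"translation": [-0.045, 0.009, 0], "spin": 0}, {"translation": [-0.045, 0.009, 0], "spin": 0}, {"translation": [-0.045, 0.009, 0], "spin": 0}, {"translation": [-0.045, 0.008, 0], "spin": 0}])

```text
time: 25.3
tool_pos: [0.4348, -0.1172, 0.1869]
tcp_rot: [-2.451, -1.964, 0.001]
wrist_force: [0.7, -1.1, 0.7]
width: 0.604
```

Request:
play_rows(series=[{"translation": [-0.035, 0.006, 0], "spin": 0}, {"translation": [0, 0, 0], "spin": 0}, {"translation": [0, 0, 0], "spin": 0}, {"translation": [0, 0, 0], "spin": 0}])

```text
time: 25.7
tool_pos: [0.4334, -0.1502, 0.187]
tcp_rot: [-2.45, -1.964, 0.001]
wrist_force: [-0.3, -0.5, 0.0]
width: 0.602
```

```bash
python3 -c "
from h import *
info(); go([.4349,-.1508,.07],-12.4)"
```

```text
t 25.7 p [ 0.4334 -0.1502  0.187 ] ya -12.58 tilt [-0.001  0.001 -1.   ] F [-0.31 -0.48  0.03] w 0.602 q [-0.39 -0.12  2.1   0.    1.17 -0.17]
spin -0.04 shift mm [ -0.3   1.6 117. ]
```

Request:
play_rows(series=[{"translation": [0, 0.0015, 0.03], "spin": 0}, {"translation": [0, 0, 0.03], "spin": 0}, {"translation": [0, 0, 0.03], "spin": 0}, {"translation": [0, 0, 0.026], "spin": 0}, {"translation": [0, 0, 0], "spin": 0}])

```text
time: 26.2
tool_pos: [0.4318, -0.1484, 0.0679]
tcp_rot: [-2.443, -1.962, 0.006]
wrist_force: [-0.6, -0.2, 0.0]
width: 0.597
```

Request:
play_rows(series=[{"translation": [0, 0, 0], "spin": 0}, {"translation": [0, 0, 0], "spin": 0}, {"translation": [0, 0, 0], "spin": 0}, {"translation": [0, 0, 0], "spin": 0}, {"translation": [0, 0, 0], "spin": 0}], jaw=-1)

```text
time: 26.7
tool_pos: [0.4358, -0.1514, 0.0735]
tcp_rot: [2.451, 1.964, 0.001]
wrist_force: [-3.4, 2.0, 6.4]
width: 0.206
```

Request:
play_rows(series=[{"translation": [0, 0, -0.005], "spin": 0}, {"translation": [0, 0, -0.01], "spin": 0}, {"translation": [0, 0, -0.01], "spin": 0}, {"translation": [0, 0, -0.01], "spin": 0}, {"translation": [0, 0, -0.01], "spin": 0}])

```text
time: 27.2
tool_pos: [0.4361, -0.1518, 0.1185]
tcp_rot: [2.45, 1.963, 0.002]
wrist_force: [0.4, 0.5, -1.3]
width: 0.207
```

Request:
play_rows(series=[{"translation": [0, 0, -0.03], "spin": 0}, {"translation": [0, 0, -0.03], "spin": 0}, {"translation": [0, 0, -0.03], "spin": 0}, {"translation": [0, 0, 0], "spin": 0}, {"translation": [0, 0, 0], "spin": 0}])

```text
time: 27.7
tool_pos: [0.4367, -0.152, 0.209]
tcp_rot: [2.449, 1.962, 0.004]
wrist_force: [-0.1, 0.4, -2.2]
width: 0.211
```

Request:
play_rows(series=[{"translation": [0, 0, 0], "spin": 0}])

```text
time: 27.8
tool_pos: [0.4349, -0.1512, 0.2063]
tcp_rot: [-2.451, -1.964, 0.001]
wrist_force: [0.6, -0.2, -1.4]
width: 0.206
```

Request:
play_rows(series=[{"translation": [0, 0, 0], "spin": 0}])

```text
time: 27.9
tool_pos: [0.4344, -0.1511, 0.2054]
tcp_rot: [-2.45, -1.963, 0.002]
wrist_force: [0.3, 0.7, -0.6]
width: 0.207
```

```bash
python3 -c "
from h import *
info()
for t in ([.460,.252,.08],[.442,.055,.08]): go(t,-12.4)"
```

```text
t 27.9 p [ 0.4344 -0.1511  0.2054] ya -12.59 tilt [-0.002  0.001 -1.   ] F [ 0.31  0.74 -0.59] w 0.207 q [-0.39 -0.13  2.07 -0.    1.2  -0.17]
spin -0.04 shift mm [399.2 -61.5 125.4]
spin -0.04 shift mm [202.9 -36.8 125.4]
```

Request:
play_rows(series=[{"translation": [0.034, -0.006, 0], "spin": 0}, {"translation": [0.034, -0.006, 0], "spin": 0}, {"translation": [0.034, -0.006, 0], "spin": 0}, {"translation": [0.034, -0.006, 0], "spin": 0}, {"translation": [0.034, -0.006, 0], "spin": 0}])

```text
time: 28.4
tool_pos: [0.4422, 0.0223, 0.2055]
tcp_rot: [-2.451, -1.963, 0.003]
wrist_force: [0.2, 0.3, -1.0]
width: 0.207
```

Request:
play_rows(series=[{"translation": [0.033, -0.0065, 0], "spin": 0}, {"translation": [0, 0, 0.04], "spin": 0}, {"translation": [0, 0, 0.04], "spin": 0}, {"translation": [0, 0, 0.03], "spin": 0}, {"translation": [0, 0, 0], "spin": 0}])

```text
time: 28.9
tool_pos: [0.4383, 0.0545, 0.0911]
tcp_rot: [-2.446, -1.96, 0.016]
wrist_force: [-0.4, -0.9, -0.8]
width: 0.205
```

Request:
play_rows(series=[{"translation": [0, 0, 0.012], "spin": 0}, {"translation": [0, 0, 0], "spin": 0}, {"translation": [0, 0, 0], "spin": 0}, {"translation": [0, 0, 0], "spin": 0}])

```text
time: 29.3
tool_pos: [0.4453, 0.0546, 0.0863]
tcp_rot: [2.451, 1.963, 0.004]
wrist_force: [-0.2, -0.5, -0.9]
width: 0.205
```

```bash
python3 -c "
from h import *
info()
for t in ([.442,.055,.08],): go(t,-12.4)
snap('wrist','w13')"
```

```text
t 29.3 p [0.4453 0.0546 0.0863] ya -12.61 tilt [ 0.003  0.    -1.   ] F [-0.21 -0.46 -0.87] w 0.205 q [ 0.07 -0.03  2.22 -0.    0.95  0.29]
spin -0.04 shift mm [-0.3 -3.3  6.3]
```

Request:
play_rows(series=[{"translation": [0, -0.0015, 0.005], "spin": 0}, {"translation": [0, -0.001, 0.005], "spin": 0}, {"translation": [0, 0, 0.003], "spin": 0}, {"translation": [0, 0, 0], "spin": 0}, {"translation": [0, 0, 0], "spin": 0}])

```text
time: 29.85
tool_pos: [0.4413, 0.0552, 0.0715]
tcp_rot: [-2.451, -1.964, 0.001]
wrist_force: [-0.3, -0.4, -1.0]
width: 0.211
```

Request:
play_rows(series=[{"translation": [0, 0, 0.001], "spin": 0}, {"translation": [0, 0, 0], "spin": 0}])

```text
time: 30.05
tool_pos: [0.4416, 0.0552, 0.0708]
tcp_rot: [-2.452, -1.964, -0.0]
wrist_force: [1.4, -0.1, -0.7]
width: 0.208
```

Request:
play_rows(series=[{"translation": [0, 0, 0.001], "spin": 0}, {"translation": [0, 0, 0], "spin": 0}])

```text
time: 30.25
tool_pos: [0.4419, 0.0553, 0.0706]
tcp_rot: [2.452, 1.964, 0.0]
wrist_force: [-2.4, -0.8, 4.8]
width: 0.207
```

Contact. Release, then on to the third (0.4445, -0.108).

Request:
play_rows(series=[{"translation": [0, 0, -0.0005], "spin": 0}, {"translation": [0, 0, 0], "spin": 0}, {"translation": [0, 0, 0], "spin": 0}, {"translation": [0, 0, 0], "spin": 0}, {"translation": [0, 0, 0], "spin": 0}], jaw=0.2)

```text
time: 30.75
tool_pos: [0.4415, 0.0552, 0.0702]
tcp_rot: [-2.452, -1.964, 0.0]
wrist_force: [0.2, -0.4, -0.6]
width: 0.604
```

Request:
play_rows(series=[{"translation": [0, 0, -0.02], "spin": 0}, {"translation": [0, 0, -0.03], "spin": 0}, {"translation": [0, 0, -0.04], "spin": 0}, {"translation": [0, 0, -0.03], "spin": 0}, {"translation": [0, 0, 0], "spin": 0}])

```text
time: 31.25
tool_pos: [0.4452, 0.0554, 0.1956]
tcp_rot: [2.447, 1.961, 0.013]
wrist_force: [-0.1, -0.6, 0.7]
width: 0.6
```

Request:
play_rows(series=[{"translation": [-0.04, 0.008, 0], "spin": 0}, {"translation": [-0.04, 0.008, 0], "spin": 0}, {"translation": [-0.04, 0.008, 0], "spin": 0}, {"translation": [-0.0385, 0.0125, 0], "spin": 0}, {"translation": [0, 0, 0], "spin": 0}])

```text
time: 31.75
tool_pos: [0.4424, -0.1113, 0.1896]
tcp_rot: [2.456, 1.958, -0.002]
wrist_force: [0.1, 0.8, 0.9]
width: 0.599
```

Request:
play_rows(series=[{"translation": [0, 0, 0], "spin": 0}, {"translation": [0, 0, 0], "spin": 0}, {"translation": [0, 0, 0], "spin": 0}])

```text
time: 32.05
tool_pos: [0.4423, -0.1063, 0.1898]
tcp_rot: [-2.449, -1.966, 0.0]
wrist_force: [0.1, -0.3, 0.6]
width: 0.6
```

```bash
python3 -c "
from h import *
info(); go([.4445,-.1078,.07],-12.4); c=cal('wrist'); im=snap('wrist','w14'); print(proj('w',[[.4445,-.1078,.1025]],c))
a=cv2.resize(im,(400,300)); b=snap('top','t14')
cv2.imwrite('pics/m14.png',np.hstack([a,cv2.resize(b[200:320,130:290],(400,300),interpolation=cv2.INTER_CUBIC)]))"
```

```text
t 32.05 p [ 0.4423 -0.1063  0.1898] ya -12.5 tilt [-0.001  0.001 -1.   ] F [ 0.12 -0.28  0.57] w 0.6 q [-0.29 -0.13  2.1   0.    1.17 -0.07]
spin -0.02 shift mm [ -1.    2.5 119.8]
[[323.20962886 251.11238795]]
```

View pics/m14.png

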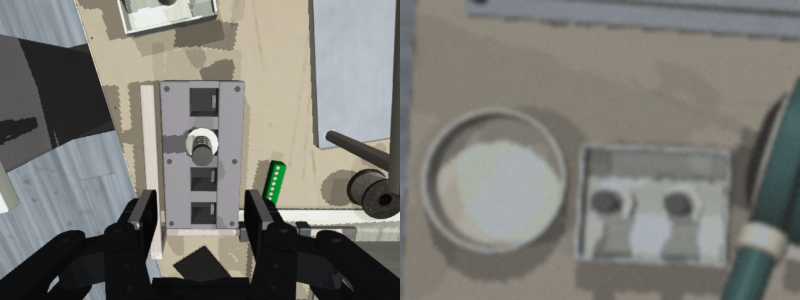

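Request:
play_rows(series=[{"translation": [-0.001, 0.0025, 0.03], "spin": 0}, {"translation": [0, 0, 0.03], "spin": 0}, {"translation": [0, 0, 0.03], "spin": 0}, {"translation": [0, 0, 0.029], "spin": 0}, {"translation": [0, 0, 0], "spin": 0}])

```text
time: 32.65
tool_pos: [0.441, -0.107, 0.0674]
tcp_rot: [-2.445, -1.962, 0.008]
wrist_force: [-1.0, 0.5, -0.2]
width: 0.597
```

Request:
play_rows(series=[{"translation": [0, 0, 0], "spin": 0}, {"translation": [0, 0, 0], "spin": 0}, {"translation": [0, 0, 0], "spin": 0}, {"translation": [0, 0, 0], "spin": 0}, {"translation": [0, 0, 0], "spin": 0}], jaw=-1)

```text
time: 33.15
tool_pos: [0.445, -0.1089, 0.0732]
tcp_rot: [2.451, 1.964, 0.0]
wrist_force: [-5.2, 0.8, 5.9]
width: 0.209
```

Request:
play_rows(series=[{"translation": [0, 0, -0.005], "spin": 0}, {"translation": [0, 0, -0.01], "spin": 0}, {"translation": [0, 0, -0.01], "spin": 0}, {"translation": [0, 0, -0.01], "spin": 0}, {"translation": [0, 0, -0.01], "spin": 0}])

```text
time: 33.65
tool_pos: [0.4454, -0.1092, 0.1179]
tcp_rot: [2.451, 1.964, 0.001]
wrist_force: [0.0, -0.1, -3.5]
width: 0.206
```

Request:
play_rows(series=[{"translation": [0, 0, -0.03], "spin": 0}, {"translation": [0, 0, -0.03], "spin": 0}, {"translation": [0, 0, -0.03], "spin": 0}, {"translation": [0, 0, 0], "spin": 0}, {"translation": [0, 0, 0], "spin": 0}])

```text
time: 34.15
tool_pos: [0.4458, -0.1093, 0.2079]
tcp_rot: [2.449, 1.962, 0.003]
wrist_force: [-0.4, 0.2, -5.2]
width: 0.204
```

Request:
play_rows(series=[{"translation": [0, 0, 0], "spin": 0}])

```text
time: 34.25
tool_pos: [0.4439, -0.1087, 0.2051]
tcp_rot: [-2.45, -1.963, 0.002]
wrist_force: [-0.3, 0.7, -2.6]
width: 0.208
```

Request:
play_rows(series=[{"translation": [0, 0, 0], "spin": 0}])

```text
time: 34.35
tool_pos: [0.4435, -0.1086, 0.2044]
tcp_rot: [-2.45, -1.963, 0.003]
wrist_force: [-0.2, 0.5, -3.8]
width: 0.211
```

```bash
python3 -c "
from h import *
info()
for t in ([.460,.2245,.08],[.442,.084,.08]): go(t,-12.4)"
```

```text
t 34.35 p [ 0.4435 -0.1086  0.2044] ya -12.6 tilt [-0.003  0.001 -1.   ] F [-0.15  0.5  -3.76] w 0.211 q [-0.29 -0.14  2.08  0.    1.2  -0.07]
spin -0.04 shift mm [328.9 -55.4 124.4]
spin -0.04 shift mm [187.8 -42.9 124.4]
```

Request:
play_rows(series=[{"translation": [0.03, -0.005, 0], "spin": 0}, {"translation": [0.035, -0.006, 0], "spin": 0}, {"translation": [0.035, -0.006, 0], "spin": 0}, {"translation": [0.035, -0.006, 0], "spin": 0}, {"translation": [0.035, -0.006, 0], "spin": 0}])

```text
time: 34.85
tool_pos: [0.4525, 0.0645, 0.2048]
tcp_rot: [-2.451, -1.963, 0.003]
wrist_force: [1.3, 0.6, -3.1]
width: 0.21
```

Request:
play_rows(series=[{"translation": [0.035, -0.006, 0], "spin": 0}, {"translation": [0.035, -0.006, 0], "spin": 0}, {"translation": [0.035, -0.006, 0], "spin": 0}, {"translation": [0.033, -0.005, 0], "spin": 0}, {"translation": [0.021, -0.003, 0], "spin": 0}])

```text
time: 35.35
tool_pos: [0.4619, 0.2261, 0.2046]
tcp_rot: [-2.449, -1.965, 0.004]
wrist_force: [-0.5, 0.1, -3.5]
width: 0.21
```

Request:
play_rows(series=[{"translation": [0, 0, 0.04], "spin": 0}, {"translation": [0, 0, 0.04], "spin": 0}, {"translation": [0, 0, 0.035], "spin": 0}, {"translation": [0, 0, 0.006], "spin": 0}, {"translation": [0, 0, 0], "spin": 0}])

```text
time: 35.85
tool_pos: [0.4609, 0.2233, 0.0831]
tcp_rot: [-2.451, -1.963, 0.008]
wrist_force: [0.1, -0.0, -3.2]
width: 0.209
```

Request:
play_rows(series=[{"translation": [0, 0, 0], "spin": 0}, {"translation": [0, 0, 0], "spin": 0}, {"translation": [0, 0, 0], "spin": 0}])

```text
time: 36.15
tool_pos: [0.4645, 0.2247, 0.0874]
tcp_rot: [2.451, 1.964, 0.006]
wrist_force: [-0.9, -0.2, -3.2]
width: 0.203
```

```bash
python3 -c "
from h import *
info()
for t in ([.460,.2245,.072],): go(t,-12.4)"
```

```text
t 36.15 p [0.4645 0.2247 0.0874] ya -12.6 tilt [ 0.004  0.002 -1.   ] F [-0.9  -0.21 -3.22] w 0.203 q [ 0.4   0.1   2.08 -0.    0.96  0.62]
spin -0.04 shift mm [-1.2 -4.4 15.4]
```

Request:
play_rows(series=[{"translation": [0, -0.001, 0.004], "spin": 0}, {"translation": [0, -0.001, 0.004], "spin": 0}, {"translation": [0, 0, 0.002], "spin": 0}, {"translation": [0, 0, 0], "spin": 0}, {"translation": [0, 0, 0], "spin": 0}])

```text
time: 36.65
tool_pos: [0.4607, 0.2245, 0.0751]
tcp_rot: [-2.452, -1.964, 0.001]
wrist_force: [-0.6, -0.3, -3.1]
width: 0.214
```

Request:
play_rows(series=[{"translation": [0, 0, 0.001], "spin": 0}, {"translation": [0, 0, 0], "spin": 0}])

```text
time: 36.85
tool_pos: [0.4609, 0.2245, 0.0742]
tcp_rot: [-2.452, -1.964, 0.0]
wrist_force: [0.2, -1.2, -3.4]
width: 0.21
```

Request:
play_rows(series=[{"translation": [0, 0, 0.001], "spin": 0}, {"translation": [0, 0, 0], "spin": 0}])

```text
time: 37.05
tool_pos: [0.4609, 0.2245, 0.0732]
tcp_rot: [-2.452, -1.964, 0.0]
wrist_force: [-0.7, 0.3, -3.2]
width: 0.211
```

Request:
play_rows(series=[{"translation": [0, 0, 0.001], "spin": 0}, {"translation": [0, 0, 0], "spin": 0}])

```text
time: 37.25
tool_pos: [0.4608, 0.2245, 0.0721]
tcp_rot: [-2.452, -1.964, 0.0]
wrist_force: [0.7, 0.5, -3.9]
width: 0.216
```

Request:
play_rows(series=[{"translation": [0, 0, 0.001], "spin": 0}, {"translation": [0, 0, 0], "spin": 0}])

```text
time: 37.45
tool_pos: [0.461, 0.2246, 0.0713]
tcp_rot: [2.452, 1.964, 0.0]
wrist_force: [-0.1, -0.5, -3.6]
width: 0.211
```

Request:
play_rows(series=[{"translation": [0, 0, 0.001], "spin": 0}, {"translation": [0, 0, 0], "spin": 0}])

```text
time: 37.65
tool_pos: [0.4612, 0.2248, 0.0713]
tcp_rot: [-2.452, -1.964, -0.001]
wrist_force: [-2.3, -0.7, 4.8]
width: 0.21
```

Request:
play_rows(series=[{"translation": [0, 0, 0.0005], "spin": 0}, {"translation": [0, 0, 0], "spin": 0}])

```text
time: 37.85
tool_pos: [0.4613, 0.2249, 0.0712]
tcp_rot: [-2.452, -1.964, -0.001]
wrist_force: [-3.0, -0.1, 8.6]
width: 0.212
```

Request:
play_rows(series=[{"translation": [0, 0, -0.001], "spin": 0}, {"translation": [0, 0, 0], "spin": 0}, {"translation": [0, 0, 0], "spin": 0}, {"translation": [0, 0, 0], "spin": 0}, {"translation": [0, 0, 0], "spin": 0}], jaw=0.2)

```text
time: 38.35
tool_pos: [0.4609, 0.2245, 0.0706]
tcp_rot: [-2.452, -1.964, 0.0]
wrist_force: [0.4, 0.3, 0.2]
width: 0.598
```

Request:
play_rows(series=[{"translation": [0, 0, -0.02], "spin": 0}, {"translation": [0, 0, -0.03], "spin": 0}, {"translation": [0, 0, -0.04], "spin": 0}, {"translation": [0, 0, -0.05], "spin": 0}, {"translation": [0, 0, -0.03], "spin": 0}])

```text
time: 38.85
tool_pos: [0.4622, 0.2251, 0.2448]
tcp_rot: [2.451, 1.964, 0.007]
wrist_force: [0.9, 0.7, 0.6]
width: 0.601
```

Request:
play_rows(series=[{"translation": [0.045, -0.02, 0], "spin": 0}, {"translation": [0.045, -0.02, 0], "spin": 0}, {"translation": [0.045, -0.02, 0], "spin": 0}, {"translation": [0.045, -0.02, 0], "spin": 0}, {"translation": [0.04, -0.02, 0], "spin": 0}])

```text
time: 39.35
tool_pos: [0.4107, 0.4632, 0.2407]
tcp_rot: [-2.451, -1.965, -0.001]
wrist_force: [0.3, 0.9, -0.4]
width: 0.6
```

Request:
play_rows(series=[{"translation": [0, 0, 0], "spin": 0}, {"translation": [0, 0, 0], "spin": 0}])

```text
time: 39.55
tool_pos: [0.4106, 0.4617, 0.2401]
tcp_rot: [2.449, 1.967, -0.002]
wrist_force: [0.2, -0.3, -0.8]
width: 0.601
```

```bash
python3 -c "
from h import *
info(); b=snap('top','t15'); s=snap('side','s15')
l=cv2.resize(b[230:330,130:280],(390,260),interpolation=cv2.INTER_CUBIC); r=cv2.resize(b[160:325,280:520],(400,275),interpolation=cv2.INTER_CUBIC)
q=cv2.resize(s[200:420,300:460],None,fx=2.3,fy=2.3,interpolation=cv2.INTER_CUBIC)
L=np.vstack([cv2.copyMakeBorder(l,0,0,0,10,0),r]); H=max(L.shape[0],q.shape[0])
f=lambda i:cv2.copyMakeBorder(i,0,H-i.shape[0],0,0,cv2.BORDER_CONSTANT); m=np.hstack([f(L),f(q)]); print(m.shape); cv2.imwrite('pics/m15.png',m)
# handle mask vs expected
h=cv2.cvtColor(b,cv2.COLOR_BGR2HSV); k=cv2.inRange(h,(8,90,90),(28,255,255)); k[:, :380]=0; k[:200]=0; k[:, 520:]=0
ys,xs=np.nonzero(k); print(len(xs)); p=unproj('top',np.c_[xs,ys],.037)[:,:2]; mu=p.mean(0); w,v=np.linalg.eigh(np.cov((p-mu).T)); print(mu,np.degrees(np.arctan2(v[1,1],v[0,1])))
M=np.array([.4379,-.4043]); X=np.array([.3971,-.9178]); print('expected handle',M-.08*X-.004*np.array([.9178,.3971]))
"
```

```text
t 39.55 p [0.4106 0.4617 0.2401] ya -12.46 tilt [-0.001 -0.001 -1.   ] F [ 0.21 -0.34 -0.84] w 0.601 q [ 0.8   0.15  1.72 -0.    1.27  1.02]
(535, 768, 3)
559
[ 0.35935301 -0.36879816] 111.72983427583374
expected handle [ 0.4024608 -0.3324644]
```

View pics/m15.png

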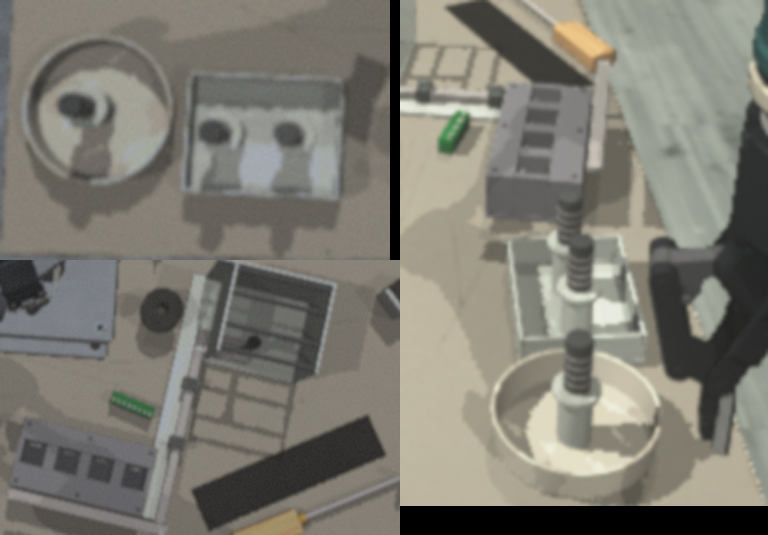

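Request:
play_rows(series=[{"translation": [0, 0, 0], "spin": -1}, {"translation": [0, 0, 0], "spin": -1}, {"translation": [0, 0, 0], "spin": -1}, {"translation": [0, 0, 0], "spin": -1}, {"translation": [0, 0, 0], "spin": -1}])

```text
time: 40.15
tool_pos: [0.4121, 0.4592, 0.241]
tcp_rot: [1.967, 2.449, -0.0]
wrist_force: [-0.1, 0.1, -0.4]
width: 0.597
```

Request:
play_rows(series=[{"translation": [0, 0, 0], "spin": -1}, {"translation": [0, 0, 0], "spin": -0.85}, {"translation": [0, 0, 0], "spin": 0}])

```text
time: 40.45
tool_pos: [0.4121, 0.4594, 0.241]
tcp_rot: [1.767, 2.597, 0.0]
wrist_force: [-0.1, -0.0, -0.2]
width: 0.6
```

Request:
play_rows(series=[{"translation": [-0.04, -0.016, 0], "spin": 0}, {"translation": [-0.04, -0.016, 0], "spin": 0}, {"translation": [-0.04, -0.016, 0], "spin": 0}, {"translation": [-0.04, -0.016, 0], "spin": 0}, {"translation": [-0.04, -0.016, 0], "spin": 0}])

```text
time: 40.95
tool_pos: [0.4105, 0.2431, 0.2409]
tcp_rot: [1.768, 2.596, 0.0]
wrist_force: [1.1, 0.3, -0.2]
width: 0.597
```

Request:
play_rows(series=[{"translation": [-0.04, -0.016, 0], "spin": 0}, {"translation": [-0.04, -0.016, 0], "spin": 0}, {"translation": [-0.04, -0.016, 0], "spin": 0}, {"translation": [-0.04, -0.016, 0], "spin": 0}, {"translation": [-0.04, -0.016, 0], "spin": 0}])

```text
time: 41.45
tool_pos: [0.4095, 0.0279, 0.241]
tcp_rot: [1.768, 2.595, 0.001]
wrist_force: [1.0, 0.4, 0.3]
width: 0.602
```

Request:
play_rows(series=[{"translation": [-0.04, -0.016, 0], "spin": 0}, {"translation": [-0.04, -0.016, 0], "spin": 0}, {"translation": [-0.04, -0.016, 0], "spin": 0}, {"translation": [-0.04, -0.016, 0], "spin": 0}, {"translation": [-0.04, -0.016, 0], "spin": 0}])

```text
time: 41.95
tool_pos: [0.4086, -0.1876, 0.2411]
tcp_rot: [1.769, 2.595, 0.0]
wrist_force: [0.5, 0.4, -0.1]
width: 0.598
```

Request:
play_rows(series=[{"translation": [-0.04, -0.016, 0], "spin": 0}, {"translation": [-0.04, -0.016, 0], "spin": 0}, {"translation": [-0.04, -0.016, 0], "spin": 0}, {"translation": [-0.04, -0.016, 0], "spin": 0}, {"translation": [-0.04, -0.016, 0], "spin": 0}])

```text
time: 42.45
tool_pos: [0.4077, -0.4029, 0.241]
tcp_rot: [1.77, 2.595, -0.0]
wrist_force: [-0.0, 0.2, 1.0]
width: 0.6
```

Request:
play_rows(series=[{"translation": [0, 0, 0], "spin": 0}, {"translation": [0, 0, 0], "spin": 0}, {"translation": [0, 0, 0], "spin": 0}])

```text
time: 42.75
tool_pos: [0.4084, -0.3999, 0.2406]
tcp_rot: [-1.766, -2.597, -0.001]
wrist_force: [0.6, -0.5, -1.0]
width: 0.603
```

```bash
cat > rod.py <<'E'
from h import *
def blob(c,im,z):
    h=cv2.cvtColor(im,cv2.COLOR_BGR2HSV); k=cv2.inRange(h,(8,110,80),(28,255,255))
    n,l,s,ce=cv2.connectedComponentsWithStats(k); i=1+s[1:,4].argmax(); ys,xs=np.nonzero(l==i)
    r=cv2.minAreaRect(np.c_[xs,ys].astype(np.float32)); b=cv2.boxPoints(r); print("handle box px",s[i],b.round(0).tolist())
    print("corners",unproj('w',b,z,c)[:,:2].round(4).tolist()); return b
if __name__=="__main__":
    info(); c=cal('wrist'); im=snap('wrist','w16')
    import pickle; pickle.dump(c,open('pics/w16.cal','wb'))
    b=blob(c,im,.034)
    k=(im.max(2)<45); n,l,s,ce=cv2.connectedComponentsWithStats(k.astype(np.uint8)); print([(x.tolist(),ce[i].round()) for i,x in enumerate(s) if x[4]>1500])
E
python3 rod.py
```

```text
t 42.75 p [ 0.4084 -0.3999  0.2406] ya 21.57 tilt [-0.     0.001 -1.   ] F [ 0.56 -0.45 -1.04] w 0.603 q [-0.82  0.06  1.82  0.    1.26 -1.2 ]
handle box px [ 255   96   45  119 4019] [[254.0, 97.0], [295.0, 95.0], [300.0, 213.0], [259.0, 215.0]]
corners [[0.3277, -0.3363], [0.3574, -0.3234], [0.3943, -0.4114], [0.3623, -0.4254]]
[([0, 0, 640, 480, 233673], array([314., 203.])), ([311, 65, 69, 276, 17291], array([347., 198.])), ([0, 304, 640, 176, 52468], array([320., 424.]))]
```

```bash
python3 - <<'E'
from h import *
import pickle
c=pickle.load(open('pics/w16.cal','rb')); im=cv2.imread('pics/w16.png'); g=im.sum(2)//30
for r in range(90,230,20): print(r,g[r,240:320:3].tolist())
for r in range(216,400,8): print(r,g[r,255:345:3].tolist())
c2=pickle.load(open('pics/w2.cal','rb')); print('bench edge',unproj('w',[(258,10),(222,130),(178,310)],0,c2).round(4).tolist())
E
```

```text
90 [16, 16, 16, 16, 16, 16, 16, 16, 15, 16, 16, 16, 8, 11, 15, 17, 17, 17, 17, 17, 17, 17, 17, 17, 3, 3, 3]
110 [16, 16, 16, 16, 16, 13, 19, 19, 18, 19, 19, 20, 20, 20, 20, 19, 19, 19, 17, 16, 17, 17, 17, 17, 4, 3, 3]
130 [16, 17, 16, 16, 16, 16, 18, 18, 18, 19, 19, 19, 20, 19, 19, 20, 19, 19, 18, 14, 17, 17, 17, 18, 7, 3, 3]
150 [16, 16, 15, 16, 15, 10, 15, 19, 18, 18, 19, 19, 20, 19, 19, 19, 19, 19, 18, 12, 17, 17, 17, 18, 11, 3, 3]
170 [15, 15, 15, 11, 12, 12, 11, 19, 18, 18, 18, 19, 19, 19, 19, 19, 19, 20, 19, 13, 17, 17, 17, 18, 17, 3, 3]
190 [20, 16, 17, 13, 12, 12, 12, 17, 19, 19, 18, 19, 19, 19, 19, 19, 19, 19, 20, 17, 16, 17, 18, 18, 18, 4, 3]
210 [17, 18, 18, 18, 18, 18, 18, 18, 15, 15, 9, 7, 11, 15, 17, 15, 12, 15, 15, 17, 18, 18, 18, 18, 18, 10, 3]
216 [18, 18, 18, 18, 12, 12, 10, 9, 17, 22, 15, 14, 17, 18, 18, 18, 19, 18, 18, 18, 10, 3, 3, 3, 3, 3, 3, 3, 3, 3]
224 [18, 18, 18, 18, 18, 12, 12, 12, 16, 23, 17, 17, 17, 18, 18, 18, 18, 18, 18, 18, 10, 3, 3, 3, 3, 3, 3, 3, 3, 3]
232 [18, 18, 18, 18, 18, 13, 12, 12, 15, 22, 18, 17, 17, 18, 18, 18, 18, 18, 18, 18, 14, 3, 3, 3, 
[... 1775 characters left out ...]
18, 18]
360 [18, 18, 18, 18, 18, 18, 18, 18, 18, 18, 6, 7, 13, 18, 18, 18, 18, 18, 18, 18, 18, 18, 18, 18, 18, 18, 18, 18, 18, 18]
368 [18, 18, 18, 18, 18, 18, 18, 18, 18, 9, 7, 7, 18, 18, 18, 18, 18, 18, 18, 18, 18, 18, 18, 18, 18, 18, 18, 18, 18, 18]
376 [17, 17, 16, 14, 15, 16, 18, 18, 18, 14, 21, 19, 18, 19, 18, 18, 18, 18, 18, 18, 18, 16, 16, 16, 18, 17, 18, 19, 19, 19]
384 [3, 3, 7, 9, 13, 14, 17, 18, 18, 18, 18, 18, 18, 18, 18, 18, 19, 18, 18, 18, 18, 16, 16, 16, 16, 16, 19, 18, 18, 18]
392 [4, 4, 4, 4, 4, 2, 8, 17, 17, 18, 18, 18, 18, 18, 18, 18, 18, 18, 18, 18, 18, 16, 16, 16, 16, 16, 18, 18, 18, 18]
bench edge [[0.3384, -0.2527, 0.0], [0.3362, -0.3568, 0.0], [0.3419, -0.5443, 0.0]]
```

```bash
python3 - <<'E'
from h import *
import pickle
c=pickle.load(open('pics/w16.cal','rb')); im=cv2.imread('pics/w16.png'); g=im.sum(2)//30
for r in range(322,386,3): print(r,' '.join('%2d'%v for v in g[r,237:345:3]))
for zc in(.011,.017):
  e=unproj('w',[(281.5,216),(287.5,353)],zc,c); d=e[1]-e[0]; print(zc,e.round(4).tolist(),np.degrees(np.arctan2(d[1],d[0])),np.linalg.norm(d))
  print('hook up tip proj',proj('w',[e[1]+[0,0,z] for z in(.01,.02,.03,.038)],c).round(0).tolist())
# handle side edges unprojected at two hypotheses
for z in(.022,.034): 
  q=unproj('w',[(255.5,130),(296.5,130),(260,190),(299,190)],z,c); print(z,np.linalg.norm(q[1]-q[0]),np.linalg.norm(q[3]-q[2]))
E
```

```text
322  1  1  1  1  1 17 18 18 18 18 18 18 18 12 12 10 19 22 16 17 18 18 18 18 18 18 18 18  3  3  3  3  3  3  3  3
325  1  0  1  1  1 16 18 18 18 18 18 18 15 12 12 11 19 22 16 17 18 18 18 17 17 18 18 18  3  3  3  3  3  3  3  3
328  1  1  1  1  1 11 12 14 18 18 18 18 18 12 12 10 19 22 16 17 17 17 17 17 17 18 18 15  4  3  3  3  3  3  3  3
331  0  1  1  1  1 11 12 12 13 18 18 18 18 12 12 11 18 22 17 17 18 17 17 17 17 18 18 18  4  3  3  3  3  3  3  3
334  0  1  1  1  1 16 14 12 12 12 12 14 18 12 12 10 18 23 17 17 17 17 17 18 18 18 18 18  4  3  3  3  3  3  3  3
337  0  1  1  1  1 16 18 17 13 12 12 12 14 14 12 12 17 23 15 17 17 17 17 18 18 18 18 18  5  3  3  3  3  3  3  3
340  0  1  1  1  1 15 18 18 18 18 14 12 12 12 12 12 17 23 15 17 17 18 18 18 18 18 18 18  7  3  4  4  4  5  5  6
343  1  1  1  1  1 12 18 19 18 18 18 17 13 12 12 12 16 23 15 17 17 18 18 18 18 18 18 18 18 18 18 18 18 18 18 18
346  1  1  1  1  1 12 18 19 19 18 18 18 18 15 12 13 16 23 17 17 18 18 18 18 18 18 18 18 18 18 18 18 18 18 18 18
349  1  1  1  1  1 13 18 18 18 18 18 18 18 18 18 18 15 22 16 18 18 18 18 18 18 18 18 18 18 1
[... 1113 characters left out ...]
18 16 16 16 16 18 19 19 19
382  1  1  2 10 10 10 10  9 10 14 14 14 17 18 18 18 16 18 18 18 18 18 18 18 18 19 18 17 16 16 16 16 19 18 18 18
385  1  1  1  1  1  1  1  1  2  7 13 14 17 17 18 18 18 18 18 18 18 18 18 18 18 18 18 16 16 16 16 16 18 18 18 18
0.011 [[0.3805, -0.4247, 0.011], [0.4344, -0.5552, 0.011]] -67.56119580335606 0.1411809565056761
hook up tip proj [[287.0, 358.0], [286.0, 364.0], [285.0, 370.0], [284.0, 375.0]]
0.017 [[0.3805, -0.4233, 0.017], [0.4335, -0.5517, 0.017]] -67.56119580335604 0.1389149131674179
hook up tip proj [[287.0, 359.0], [286.0, 364.0], [285.0, 370.0], [284.0, 375.0]]
0.022 0.03419921672944137 0.03386848937909138
0.034 0.03306809417259732 0.03274830546944227
```

```bash
python3 -c "
from h import *
go([.3638,-.3842,.06],22.4)"
```

```text
spin -0.15 shift mm [ 31.3 -35.7 180.8]
```

Request:
play_rows(series=[{"translation": [0.0155, -0.018, 0], "spin": -0.15}, {"translation": [0.0155, -0.018, 0], "spin": 0}, {"translation": [0, 0, 0.04], "spin": 0}, {"translation": [0, 0, 0.04], "spin": 0}, {"translation": [0, 0, 0.04], "spin": 0}], jaw=0.4)

```text
time: 43.3
tool_pos: [0.3645, -0.3844, 0.1208]
tcp_rot: [1.745, 2.609, -0.001]
wrist_force: [0.1, -0.5, -0.7]
width: 0.704
```

Request:
play_rows(series=[{"translation": [0, 0, 0.04], "spin": 0}, {"translation": [0, 0, 0.02], "spin": 0}, {"translation": [0, 0, 0], "spin": 0}, {"translation": [0, 0, 0], "spin": 0}, {"translation": [0, 0, 0], "spin": 0}])

```text
time: 43.8
tool_pos: [0.3655, -0.3862, 0.063]
tcp_rot: [1.745, 2.608, -0.002]
wrist_force: [-0.8, -1.1, 0.2]
width: 0.7
```

```bash
python3 - <<'E'
from rod import *
info(); c=cal('wrist'); im=snap('wrist','w17'); b=blob(c,im,.022); go([.3638,-.3842,.003],22.4)
# predicted handle corners
X=np.array([.3813,-.9245,0]);Y=np.array([.9245,.3813,0]);H=np.array([.3581,-.3703,.022])
print('pred',proj('w',[H+a*X+s*Y for a,s in((-.045,-.017),(-.045,.017),(.045,.017),(.045,-.017))],c).round(0).tolist())
E
```

```text
t 43.8 p [ 0.3655 -0.3862  0.063 ] ya 22.44 tilt [ 0.003 -0.003 -1.   ] F [-0.84 -1.08  0.2 ] w 0.7 q [-0.86  0.16  2.07  0.    0.91 -1.25]
handle box px [ 277  141   77  206 7885] [[277.0, 141.0], [353.0, 141.0], [353.0, 346.0], [277.0, 346.0]]
corners [[0.3247, -0.3355], [0.3548, -0.3231], [0.3946, -0.4138], [0.3597, -0.4281]]
spin 0.01 shift mm [ 2.8 -0.7 60.1]
pred [[278.0, 141.0], [358.0, 141.0], [353.0, 329.0], [284.0, 330.0]]
```

Request:
play_rows(series=[{"translation": [0, 0, 0.025], "spin": 0}, {"translation": [0, 0, 0.02], "spin": 0}, {"translation": [0, 0, 0.01], "spin": 0}, {"translation": [0, 0, 0.002], "spin": 0}, {"translation": [0, 0, 0], "spin": 0}])

```text
time: 44.35
tool_pos: [0.3645, -0.3858, 0.0045]
tcp_rot: [1.747, 2.61, -0.0]
wrist_force: [0.5, 0.1, 0.5]
width: 0.698
```

Request:
play_rows(series=[{"translation": [0, 0, 0], "spin": 0}, {"translation": [0, 0, 0], "spin": 0}, {"translation": [0, 0, 0], "spin": 0}, {"translation": [0, 0, 0], "spin": 0}, {"translation": [0, 0, 0], "spin": 0}], jaw=-1, force=50)

```text
time: 44.85
tool_pos: [0.365, -0.3864, 0.0052]
tcp_rot: [1.746, 2.609, -0.001]
wrist_force: [0.6, 0.9, 6.4]
width: 0.383
```

Request:
play_rows(series=[{"translation": [0, 0, -0.01], "spin": 0}, {"translation": [0, 0, -0.02], "spin": 0}, {"translation": [0, 0, -0.02], "spin": 0}, {"translation": [0, 0, 0], "spin": 0}, {"translation": [0, 0, 0], "spin": 0}])

```text
time: 45.35
tool_pos: [0.3642, -0.3854, 0.054]
tcp_rot: [1.747, 2.61, -0.0]
wrist_force: [-0.2, 0.3, -0.8]
width: 0.382
```

```bash
python3 - <<'E'
from rod import *
info(); c=cal('wrist'); im=snap('wrist','w18'); b=blob(c,im,.07)
M=np.array([.4379,-.4043]);X=np.array([.3971,-.9178]);Y=np.array([.9178,.3971])
go([*(M+(-.080+.017)*X-.013*Y),.03],23.4)
E
```

```text
t 45.35 p [ 0.3642 -0.3854  0.054 ] ya 22.41 tilt [ 0.001 -0.001 -1.   ] F [-0.17  0.27 -0.81] w 0.382 q [-0.86  0.17  2.07  0.    0.9  -1.25]
handle box px [  266   151   111   278 19052] [[266.0, 151.0], [376.0, 151.0], [376.0, 428.0], [266.0, 428.0]]
corners [[0.3255, -0.3338], [0.3559, -0.3213], [0.3973, -0.4119], [0.3599, -0.4272]]
spin -0.2 shift mm [15.6 47.4 23.2]
```

Request:
play_rows(series=[{"translation": [0.005, 0.016, 0], "spin": -0.2}, {"translation": [0.005, 0.016, 0], "spin": 0}, {"translation": [0.0056, 0.0154, 0], "spin": 0}, {"translation": [0, 0, 0.02], "spin": 0}, {"translation": [0, 0, 0.02], "spin": 0}])

```text
time: 45.9
tool_pos: [0.4017, -0.3517, 0.0126]
tcp_rot: [-1.723, -2.626, -0.0]
wrist_force: [-0.5, 0.3, -1.7]
width: 0.383
```

Request:
play_rows(series=[{"translation": [0, 0, 0.003], "spin": 0}, {"translation": [0, 0, 0.002], "spin": 0}, {"translation": [0, 0, 0], "spin": 0}, {"translation": [0, 0, 0], "spin": 0}])

```text
time: 46.3
tool_pos: [0.4009, -0.3516, 0.0083]
tcp_rot: [-1.724, -2.624, -0.001]
wrist_force: [-0.7, 0.8, 2.6]
width: 0.386
```

Request:
play_rows(series=[{"translation": [0, 0, 0.001], "spin": 0}, {"translation": [0, 0, 0], "spin": 0}])

```text
time: 46.5
tool_pos: [0.4009, -0.3517, 0.0082]
tcp_rot: [-1.724, -2.624, -0.001]
wrist_force: [-3.0, 4.1, 9.6]
width: 0.382
```

```bash
python3 -c "
from h import *
info()"
```

```text
t 46.5 p [ 0.4009 -0.3517  0.0082] ya 23.4 tilt [-0.002  0.002 -1.   ] F [-2.96  4.11  9.56] w 0.382 q [-0.77  0.25  2.09  0.    0.81 -1.18]
```

Request:
play_rows(series=[{"translation": [0, 0, -0.001], "spin": 0}, {"translation": [0, 0, 0], "spin": 0}, {"translation": [0, 0, 0], "spin": 0}, {"translation": [0, 0, 0], "spin": 0}, {"translation": [0, 0, -0.01], "spin": 0}], jaw=0.3)

```text
time: 47.0
tool_pos: [0.4005, -0.3514, 0.0176]
tcp_rot: [-1.723, -2.623, -0.001]
wrist_force: [-0.1, 1.4, -0.7]
width: 0.652
```

Request:
play_rows(series=[{"translation": [0, 0, -0.03], "spin": 0}, {"translation": [0, 0, -0.05], "spin": 0}, {"translation": [0, 0, -0.05], "spin": 0}, {"translation": [0, 0, 0], "spin": 1}, {"translation": [0, 0, 0], "spin": 1}])

```text
time: 47.5
tool_pos: [0.4032, -0.354, 0.1527]
tcp_rot: [1.947, 2.457, -0.001]
wrist_force: [-0.6, -0.3, -0.2]
width: 0.652
```

Request:
play_rows(series=[{"translation": [0, 0, 0], "spin": 1}, {"translation": [0, 0, 0], "spin": 1}, {"translation": [0, 0, 0], "spin": 1}, {"translation": [0, 0, 0], "spin": 1}, {"translation": [0, 0, 0], "spin": 1}])

```text
time: 48.0
tool_pos: [0.4017, -0.3525, 0.1495]
tcp_rot: [2.437, 1.981, 0.0]
wrist_force: [0.4, 0.6, -0.2]
width: 0.647
```

Request:
play_rows(series=[{"translation": [0, 0, 0], "spin": 1}, {"translation": [0, 0, 0], "spin": 1}, {"translation": [0, 0, 0], "spin": 1}, {"translation": [0, 0, 0], "spin": 1}, {"translation": [0, 0, 0], "spin": 1}])

```text
time: 48.5
tool_pos: [0.4017, -0.3525, 0.1495]
tcp_rot: [2.809, 1.406, 0.0]
wrist_force: [0.6, -0.7, 0.3]
width: 0.652
```

Request:
play_rows(series=[{"translation": [0, 0, 0], "spin": 1}, {"translation": [0, 0, 0], "spin": 1}, {"translation": [0, 0, 0], "spin": 1}, {"translation": [0, 0, 0], "spin": 1}, {"translation": [0, 0, 0], "spin": 1}])

```text
time: 49.0
tool_pos: [0.4017, -0.3525, 0.1495]
tcp_rot: [3.046, 0.765, 0.001]
wrist_force: [-0.2, 0.2, -0.1]
width: 0.649
```

Request:
play_rows(series=[{"translation": [0, 0, 0], "spin": 1}, {"translation": [0, 0, 0], "spin": 0}, {"translation": [0, 0, 0], "spin": 0}])

```text
time: 49.3
tool_pos: [0.4017, -0.3525, 0.1493]
tcp_rot: [3.075, 0.64, 0.0]
wrist_force: [0.1, -0.9, 0.3]
width: 0.649
```

```bash
python3 - <<'E'
from rod import *
info(); go([.4735,-.5197,.15],-66.6); c=cal('wrist'); im=snap('wrist','w19'); b=blob(c,im,.025)
import pickle; pickle.dump(c,open('pics/w19.cal','wb'))
E
```

```text
t 49.3 p [ 0.4017 -0.3525  0.1493] ya -66.48 tilt [ 0. -0. -1.] F [ 0.09 -0.95  0.32] w 0.649 q [-0.77  0.07  1.99 -0.    1.08  0.39]
spin 0.02 shift mm [ -0.5 182.   -0.7]
handle box px [ 224  204  152   55 6086] [[224.0, 258.0], [224.0, 204.0], [375.0, 204.0], [375.0, 258.0]]
corners [[0.3614, -0.3005], [0.3962, -0.288], [0.4352, -0.3778], [0.4019, -0.3938]]
```

Request:
play_rows(series=[{"translation": [0, 0.04, 0], "spin": 0}, {"translation": [0, 0.04, 0], "spin": 0}, {"translation": [0, 0.04, 0], "spin": 0}, {"translation": [0, 0.04, 0], "spin": 0}, {"translation": [-0.0005, 0.022, 0], "spin": 0}])

```text
time: 49.85
tool_pos: [0.4744, -0.5225, 0.1488]
tcp_rot: [3.075, 0.638, 0.001]
wrist_force: [-0.0, -0.4, -0.0]
width: 0.65
```

Request:
play_rows(series=[{"translation": [0, 0, 0.03], "spin": 0}, {"translation": [0, 0, 0.02], "spin": 0}, {"translation": [0, 0, 0], "spin": 0}, {"translation": [0, 0, 0], "spin": 0}, {"translation": [0, 0, 0], "spin": 0}])

```text
time: 50.35
tool_pos: [0.4742, -0.5204, 0.1005]
tcp_rot: [3.074, 0.638, 0.002]
wrist_force: [-0.2, 0.5, -0.3]
width: 0.655
```

```bash
python3 - <<'E'
from rod import *
info(); go([.4735,-.5197,.026],-66.6); c=cal('wrist'); im=snap('wrist','w20')
import pickle; pickle.dump(c,open('pics/w20.cal','wb'))
X=np.array([.3971,-.9178,0]); B=np.array([.4735,-.5197,.014])
P=proj('w',[B,B+[0,0,.038],B-.05*X,B-.1*X],c).round(0); print(P.tolist())
g=im.sum(2)//30; u,v=P[1].astype(int)
for r in range(v-60,min(478,v+90),6): print(r,' '.join('%2d'%t for t in g[r,u-90:u+90:5]))
E
```

```text
t 50.35 p [ 0.4742 -0.5204  0.1005] ya -66.56 tilt [ 0.002 -0.002 -1.   ] F [-0.23  0.46 -0.3 ] w 0.655 q [-0.87  0.41  1.66  0.    1.07  0.29]
spin 0.01 shift mm [-0.4 -0.9 74.5]
[[317.0, 253.0], [316.0, 276.0], [230.0, 253.0], [143.0, 253.0]]
216  3  3  3  3  3  3  3  3  3  2  2  2  3  3  3  3  3  3  3  3  3  3 17 17 17 17 17 17 17 17 17 17 17 17 17 17
222  3  3  3  3  3  3  3  3  3  3  2  2  2  2  3  3  3  3  3  3  3  4 17 17 17 17 17 17 17 17 17 17 17 17 17 17
228  3  3  3  3  3  3  3  3  3  3  3  3  3  2  3  3  3  3  3  3  3  4 17 17 17 17 17 17 17 17 17 17 17 17 17 17
234  2  2  2  2  2  2  3  2  2  2  2  2  2  2  3  3  2  3  3  3  3  4 17 17 17 17 17 17 17 17 17 17 17 17 17 17
240  2  2  2  3  3  3  2  2  2  2  2  3  3  3  3  2  2  3  3  3  3  4 17 17 17 17 17 17 17 17 17 17 17 17 17 17
246 12 12 12 12 12 12 12 12 12 12 12 12 12 12 12 12 12 12 11  4  2  3 15 14 15 15 15 17 17 17 17 17 17 17 17 17
252 21 21 21 21 21 21 21 21 21 21 21 21 21 21 21 22 21  9 10 11  2  3 14 15 15 15 15 15 15 15 15 15 15 17 15 15
258 13 13 13 13 13 13 13 13 13 13 13 13 13 13 13 13 13  6 10 11  3  4 1
[... 1244 characters left out ...]
7 17 17 17 17 17 17 17 16  0
330  3  1  1  1 15 17 17 17 17 17 17 17 17 17 17 17 17 17 17 17 17 17 17 17 17 17 17 17 17 17 17 17 17 17 13  0
336  1  1  1  1 15 17 17 17 17 17 17 17 17 17 17 17 17 17 17 17 17 17 17 17 17 17 17 17 17 17 17 17 17 17  9  0
342  1  1  1  1 14 17 17 17 17 17 17 17 17 17 17 17 17 17 17 17 17 17 17 16 17 16 14 16 14 14 14 14 14 14  7  0
348  1  1  1  1 14 17 17 17 17 17 17 17 17 17 17 17 17 17 17 17 15 15 14 14 14 14 14 14 14 14 14 15 14 14  7  0
354  1  1  1  1 15 17 17 17 17 17 16 13 11 11 17 17 17 14 14 14 14 14 14 14 14 14 14 14 14 14 15 14 14 14  7  0
360  1  1  1  1 17 17 17 17 17 17 11 11 11 12 14 14 14 14 14 14 14 15 15 14 14 14 14 14 14 14 14 14 14 13 13  0
```

Request:
play_rows(series=[{"translation": [0, -0.04, -0.01], "spin": 0}, {"translation": [0, -0.04, 0], "spin": 0}, {"translation": [0, -0.04, 0], "spin": 0}, {"translation": [0, -0.04, 0], "spin": 0}, {"translation": [0, -0.024, 0], "spin": 0}], jaw=0.4)

```text
time: 50.9
tool_pos: [0.3995, -0.3487, 0.1101]
tcp_rot: [3.075, 0.638, 0.001]
wrist_force: [-1.1, 0.6, 0.7]
width: 0.7
```

Request:
play_rows(series=[{"translation": [0, 0, 0], "spin": -1}, {"translation": [0, 0, 0], "spin": -1}, {"translation": [0, 0, 0], "spin": -1}, {"translation": [0, 0, 0], "spin": -1}, {"translation": [0, 0, 0], "spin": -1}])

```text
time: 51.4
tool_pos: [0.4012, -0.3515, 0.1108]
tcp_rot: [2.86, 1.292, 0.002]
wrist_force: [0.2, 0.0, 0.0]
width: 0.702
```

Request:
play_rows(series=[{"translation": [0, 0, 0], "spin": -1}, {"translation": [0, 0, 0], "spin": -1}, {"translation": [0, 0, 0], "spin": -1}, {"translation": [0, 0, 0], "spin": -1}, {"translation": [0, 0, 0], "spin": -1}])

```text
time: 51.9
tool_pos: [0.4012, -0.3515, 0.1107]
tcp_rot: [2.512, 1.881, 0.001]
wrist_force: [0.3, -0.9, 0.1]
width: 0.702
```

Request:
play_rows(series=[{"translation": [0, 0, 0], "spin": -1}, {"translation": [0, 0, 0], "spin": -1}, {"translation": [0, 0, 0], "spin": -1}, {"translation": [0, 0, 0], "spin": -1}, {"translation": [0, 0, 0], "spin": -1}])

```text
time: 52.4
tool_pos: [0.4012, -0.3515, 0.1107]
tcp_rot: [2.046, 2.38, -0.0]
wrist_force: [-0.5, 0.9, -1.0]
width: 0.701
```

Request:
play_rows(series=[{"translation": [0, 0, 0], "spin": -1}, {"translation": [0, 0, 0], "spin": -1}, {"translation": [0, 0, 0], "spin": -1}, {"translation": [0, 0, 0], "spin": 0}, {"translation": [0, 0, 0], "spin": 0}])

```text
time: 52.9
tool_pos: [0.4009, -0.3512, 0.1101]
tcp_rot: [1.726, 2.622, -0.001]
wrist_force: [-0.4, 0.0, 0.3]
width: 0.7
```

```bash
python3 - <<'E'
from rod import *
info(); go([.4009,-.3517,.008],23.4); c=cal('wrist'); im=snap('wrist','w21'); b=blob(c,im,.025)
E
```

```text
t 52.9 p [ 0.4009 -0.3512  0.1101] ya 23.3 tilt [ 0.002 -0.002 -1.   ] F [-0.38  0.01  0.31] w 0.7 q [-0.77  0.1   2.03 -0.    1.01 -1.17]
spin -0.02 shift mm [ -0.4  -0.2 102.1]
handle box px [ 289  139   64  171 9647] [[289.0, 139.0], [352.0, 139.0], [352.0, 309.0], [289.0, 309.0]]
corners [[0.3617, -0.3014], [0.3924, -0.2882], [0.4333, -0.3781], [0.3987, -0.3929]]
```

Request:
play_rows(series=[{"translation": [0, 0, 0.04], "spin": -0.02}, {"translation": [0, 0, 0.03], "spin": 0}, {"translation": [0, 0, 0.022], "spin": 0}, {"translation": [0, 0, 0.009], "spin": 0}, {"translation": [0, 0, 0], "spin": 0}])

```text
time: 53.45
tool_pos: [0.3995, -0.35, 0.0066]
tcp_rot: [-1.722, -2.625, -0.001]
wrist_force: [-0.7, 0.0, -0.6]
width: 0.702
```

Request:
play_rows(series=[{"translation": [0, 0, 0], "spin": 0}, {"translation": [0, 0, 0], "spin": 0}, {"translation": [0, 0, 0], "spin": 0}, {"translation": [0, 0, 0], "spin": 0}, {"translation": [0, 0, 0], "spin": 0}], jaw=-1)

```text
time: 53.95
tool_pos: [0.4017, -0.352, 0.0096]
tcp_rot: [1.721, 2.624, -0.001]
wrist_force: [-0.3, 0.0, 6.6]
width: 0.378
```

Request:
play_rows(series=[{"translation": [0, 0, -0.01], "spin": 0}, {"translation": [0, 0, -0.015], "spin": 0}, {"translation": [-0.005, -0.012, 0], "spin": 0}, {"translation": [-0.005, -0.012, 0], "spin": 0}, {"translation": [-0.005, -0.013, 0], "spin": 0}])

```text
time: 54.45
tool_pos: [0.3712, -0.38, 0.0327]
tcp_rot: [-1.722, -2.627, 0.0]
wrist_force: [-1.0, -0.0, -0.8]
width: 0.381
```

Request:
play_rows(series=[{"translation": [0, 0, 0.01], "spin": 0}, {"translation": [0, 0, 0.01], "spin": 0}, {"translation": [0, 0, 0.005], "spin": 0}, {"translation": [0, 0, 0], "spin": 0}, {"translation": [0, 0, 0], "spin": 0}])

```text
time: 54.95
tool_pos: [0.3722, -0.3786, 0.0068]
tcp_rot: [-1.721, -2.626, -0.001]
wrist_force: [0.4, -0.1, -1.2]
width: 0.387
```

```bash
python3 - <<'E'
from rod import *
info(); go([.3729,-.3801,.005],23.4)
E
```

```text
t 54.95 p [ 0.3722 -0.3786  0.0068] ya 23.52 tilt [-0.001  0.001 -1.   ] F [ 0.39 -0.13 -1.21] w 0.387 q [-0.84  0.25  2.09  0.    0.81 -1.25]
spin 0.02 shift mm [-1.6  0.1  1.8]
```

Request:
play_rows(series=[{"translation": [0, 0, 0.001], "spin": 0}, {"translation": [0, 0, 0.0005], "spin": 0}, {"translation": [0, 0, 0], "spin": 0}])

```text
time: 55.25
tool_pos: [0.3723, -0.3787, 0.0067]
tcp_rot: [-1.721, -2.627, -0.001]
wrist_force: [-3.1, 2.7, 5.9]
width: 0.387
```

Request:
play_rows(series=[{"translation": [0, 0, 0], "spin": 0}, {"translation": [0, 0, 0], "spin": 0}, {"translation": [0, 0, 0], "spin": 0}, {"translation": [0, 0, -0.01], "spin": 0}, {"translation": [0, 0, -0.03], "spin": 0}], jaw=0.4)

```text
time: 55.75
tool_pos: [0.3703, -0.377, 0.0441]
tcp_rot: [-1.719, -2.622, -0.003]
wrist_force: [0.1, 0.1, -0.7]
width: 0.7
```

Request:
play_rows(series=[{"translation": [0, 0, -0.05], "spin": 0}, {"translation": [0, 0, -0.02], "spin": 0}, {"translation": [0, 0, 0], "spin": 1}, {"translation": [0, 0, 0], "spin": 1}, {"translation": [0, 0, 0], "spin": 1}])

```text
time: 56.25
tool_pos: [0.3727, -0.3796, 0.1176]
tcp_rot: [2.054, 2.375, -0.0]
wrist_force: [0.2, 0.0, 0.6]
width: 0.699
```

Request:
play_rows(series=[{"translation": [0, 0, 0], "spin": 1}, {"translation": [0, 0, 0], "spin": 1}, {"translation": [0, 0, 0], "spin": 1}, {"translation": [0, 0, 0], "spin": 1}, {"translation": [0, 0, 0], "spin": 1}], jaw=-0.2)

```text
time: 56.75
tool_pos: [0.3725, -0.3794, 0.117]
tcp_rot: [2.52, 1.875, 0.0]
wrist_force: [0.1, 0.1, -0.1]
width: 0.397
```

Request:
play_rows(series=[{"translation": [0, 0, 0], "spin": 1}, {"translation": [0, 0, 0], "spin": 1}, {"translation": [0, 0, 0], "spin": 1}, {"translation": [0, 0, 0], "spin": 1}, {"translation": [0, 0, 0], "spin": 1}])

```text
time: 57.25
tool_pos: [0.3725, -0.3794, 0.117]
tcp_rot: [2.866, 1.285, 0.0]
wrist_force: [0.1, -0.3, -0.9]
width: 0.399
```

Request:
play_rows(series=[{"translation": [0, 0, 0], "spin": 1}, {"translation": [0, 0, 0], "spin": 1}, {"translation": [0, 0, 0], "spin": 1}, {"translation": [0, 0, 0], "spin": 1}, {"translation": [0, 0, 0], "spin": 1}])

```text
time: 57.75
tool_pos: [0.3725, -0.3794, 0.117]
tcp_rot: [3.076, 0.634, 0.001]
wrist_force: [-0.1, 1.1, 0.5]
width: 0.396
```

Request:
play_rows(series=[{"translation": [0, 0, 0], "spin": 0}, {"translation": [0, 0, 0], "spin": 0}])

```text
time: 57.95
tool_pos: [0.3725, -0.3794, 0.1167]
tcp_rot: [3.075, 0.643, 0.0]
wrist_force: [0.2, -0.2, -1.0]
width: 0.399
```

```bash
python3 - <<'E'
from rod import *
info(); go([.3391,-.3926,.014],-66.6); c=cal('wrist'); im=snap('wrist','w22'); b=blob(c,im,.022)
X=np.array([.3971,-.9178,0]);Y=np.array([.9178,.3971,0]);H=np.array([.3722-.0068,-.3791+.0156,.022])
print('pred',proj('w',[H+a*X+s*Y for a,s in((-.045,-.017),(-.045,.017),(.045,.017),(.045,-.017))],c).round(0).tolist())
E
```

```text
t 57.95 p [ 0.3725 -0.3794  0.1167] ya -66.38 tilt [ 0. -0. -1.] F [ 0.2  -0.2  -0.99] w 0.399 q [-0.84  0.1   2.02  0.    1.02  0.32]
spin 0.04 shift mm [-35.9  -1.1 102.7]
handle box px [ 213  213  151   61 1445] [[213.0, 273.0], [213.0, 213.0], [363.0, 213.0], [363.0, 273.0]]
corners [[0.3323, -0.3272], [0.3674, -0.3149], [0.4022, -0.3947], [0.3686, -0.4106]]
pred [[216.0, 275.0], [212.0, 220.0], [366.0, 220.0], [364.0, 275.0]]
```

Request:
play_rows(series=[{"translation": [-0.02, -0.001, 0], "spin": 0.04}, {"translation": [-0.017, 0, 0.02], "spin": 0}, {"translation": [0, 0, 0.04], "spin": 0}, {"translation": [0, 0, 0.03], "spin": 0}, {"translation": [0, 0, 0.016], "spin": 0}])

```text
time: 58.5
tool_pos: [0.3365, -0.3915, 0.0077]
tcp_rot: [-3.073, -0.635, 0.003]
wrist_force: [0.2, 0.5, 0.0]
width: 0.399
```

Request:
play_rows(series=[{"translation": [0, 0, 0], "spin": 0}, {"translation": [0, 0, 0], "spin": 0}, {"translation": [0, 0, 0], "spin": 0}])

```text
time: 58.8
tool_pos: [0.339, -0.3942, 0.0118]
tcp_rot: [3.074, 0.635, 0.002]
wrist_force: [0.0, -0.8, 0.3]
width: 0.4
```

Request:
play_rows(series=[{"translation": [0.004, 0, 0], "spin": 0}, {"translation": [0.004, 0, 0], "spin": 0}, {"translation": [0.003, 0, 0], "spin": 0}, {"translation": [0, 0, 0], "spin": 0}])

```text
time: 59.2
tool_pos: [0.3487, -0.3892, 0.0109]
tcp_rot: [3.075, 0.636, 0.0]
wrist_force: [-1.6, -1.1, 1.0]
width: 0.397
```

Request:
play_rows(series=[{"translation": [0.003, 0, 0], "spin": 0}, {"translation": [0.003, 0, 0], "spin": 0}, {"translation": [0, 0, 0], "spin": 0}])

```text
time: 59.5
tool_pos: [0.3493, -0.3889, 0.0113]
tcp_rot: [3.074, 0.641, -0.014]
wrist_force: [-22.6, -10.4, 11.2]
width: 0.406
```

```bash
python3 - <<'E'
from rod import *
info(); s,R,a=st(); M=np.array([.4379,-.4043]);X=np.array([.3971,-.9178]);Y=np.array([.9178,.3971]);d=s['tool_pos'][:2]-M; print('mat',d@X,d@Y)
E
```

```text
t 59.5 p [ 0.3493 -0.3889  0.0113] ya -66.44 tilt [-0.008 -0.003 -1.   ] F [-22.65 -10.45  11.17] w 0.406 q [-0.88  0.23  2.11 -0.01  0.81  0.29]
mat -0.04934391924544805 -0.07518339441723979
```

Request:
play_rows(series=[{"translation": [-0.0025, 0, 0], "spin": 0}, {"translation": [0.001, 0, -0.003], "spin": 0}, {"translation": [0.0015, 0, -0.003], "spin": 0}, {"translation": [0.0015, 0, -0.003], "spin": 0}, {"translation": [0, 0, 0], "spin": 0}])

```text
time: 60.0
tool_pos: [0.3539, -0.3869, 0.0202]
tcp_rot: [3.075, 0.636, -0.004]
wrist_force: [-7.6, -3.9, 6.2]
width: 0.402
```

```bash
cat > m.py <<'E'
from rod import *
info(); s,R,a=st(); M=np.array([.4379,-.4043]);X=np.array([.3971,-.9178]);Y=np.array([.9178,.3971]);d=s['tool_pos'][:2]-M; print('mat',d@X,d@Y)
c=cal('wrist'); im=bot.read_camera('wrist'); blob(c,im,.022)
E
python3 m.py
```

```text
t 60.0 p [ 0.3539 -0.3869  0.0202] ya -66.63 tilt [-0.002 -0.002 -1.   ] F [-7.57 -3.92  6.21] w 0.402 q [-0.88  0.21  2.1  -0.    0.83  0.29]
mat -0.04936173181445888 -0.07020707732134476
handle box px [ 139  204  286   99 3938] [[139.0, 205.0], [424.0, 204.0], [424.0, 301.0], [139.0, 303.0]]
corners [[0.3708, -0.3127], [0.4101, -0.4026], [0.3777, -0.4196], [0.3355, -0.3232]]
```

Request:
play_rows(series=[{"translation": [0.0015, 0, -0.003], "spin": 0}, {"translation": [0.002, 0, -0.003], "spin": 0}, {"translation": [0.002, 0, -0.003], "spin": 0}, {"translation": [0, 0, 0], "spin": 0}])

```text
time: 60.45
tool_pos: [0.3606, -0.3833, 0.0286]
tcp_rot: [-3.077, -0.635, -0.001]
wrist_force: [-0.4, 0.0, 1.6]
width: 0.402
```

```bash
python3 m.py
```

```text
t 60.45 p [ 0.3606 -0.3833  0.0286] ya -66.69 tilt [ 0.001  0.    -1.   ] F [-0.44  0.02  1.59] w 0.402 q [-0.86  0.2   2.09  0.    0.84  0.3 ]
mat -0.04994044077999427 -0.06259765674507507
handle box px [ 143  208  278   99 4820] [[143.0, 209.0], [420.0, 207.0], [420.0, 305.0], [143.0, 306.0]]
corners [[0.374, -0.3082], [0.4145, -0.401], [0.3799, -0.4189], [0.3365, -0.3194]]
```

```bash
cat > roll.py <<'E'
from rod import *
import sys
c=cal('wrist'); im=bot.read_camera('wrist'); g=im.sum(2)//30; cv2.imwrite('pics/roll.png',im)
M=np.array([.4379,-.4043,0]);X=np.array([.3971,-.9178,0]);Y=np.array([.9178,.3971,0])
for th in range(0,91,15):
    a=np.radians(147.1-th); y=-.030+.0202*np.cos(a); z=.0202*np.sin(a)
    P=proj('w',[M+x*X+y*Y+[0,0,z] for x in(.0,.02,.04)],c).round(0).astype(int); print(th,P.tolist())
for x in (P[0][0],P[1][0],P[2][0]):
    if x<640: print(x,' '.join('%d:%d'%(r,g[r,x]) for r in range(150,400,5)))
E
python3 roll.py
```

```text
0 [[440, 266], [489, 266], [538, 266]]
15 [[443, 261], [494, 261], [544, 261]]
30 [[446, 253], [498, 253], [550, 253]]
45 [[449, 242], [502, 242], [554, 242]]
60 [[450, 229], [504, 229], [557, 229]]
75 [[451, 215], [504, 215], [558, 214]]
90 [[450, 201], [503, 201], [557, 201]]
450 150:4 155:4 160:4 165:4 170:4 175:4 180:4 185:4 190:4 195:4 200:4 205:4 210:4 215:4 220:3 225:20 230:20 235:20 240:21 245:19 250:21 255:25 260:23 265:19 270:15 275:15 280:12 285:12 290:18 295:18 300:18 305:19 310:19 315:19 320:19 325:18 330:19 335:19 340:18 345:18 350:18 355:19 360:21 365:21 370:21 375:1 380:1 385:2 390:3 395:3
503 150:4 155:4 160:4 165:4 170:4 175:4 180:4 185:4 190:4 195:4 200:4 205:4 210:4 215:4 220:3 225:14 230:20 235:20 240:19 245:18 250:21 255:25 260:23 265:19 270:15 275:15 280:15 285:11 290:18 295:18 300:18 305:18 310:18 315:18 320:18 325:18 330:18 335:18 340:18 345:18 350:18 355:18 360:19 365:15 370:3 375:4 380:3 385:3 390:2 395:3
557 150:4 155:4 160:4 165:4 170:4 175:4 180:4 185:4 190:4 195:4 200:4 205:4 210:4 215:4 220:4 225:20 230:20 235:21 240:20 245:18 250:21 255:25 260:23 265:18 270:13 275:12 280:11 285:17 290:18 295:18 300:18 305:18 310:18 315:18 320:19 325:18 330:18 335:18 340:18 345:18 350:18 355:18 360:18 365:18 370:18 375:18 380:18 385:18 390:18 395:18
```

Request:
play_rows(series=[{"translation": [0.002, 0, 0], "spin": 0}, {"translation": [0.002, 0, -0.0005], "spin": 0}, {"translation": [0, 0, 0], "spin": 0}])

```text
time: 60.85
tool_pos: [0.3631, -0.3825, 0.0298]
tcp_rot: [3.076, 0.636, -0.003]
wrist_force: [-6.8, -1.3, 10.2]
width: 0.403
```

```bash
python3 m.py; python3 roll.py
```

```text
t 60.85 p [ 0.3631 -0.3825  0.0298] ya -66.62 tilt [-0.002 -0.001 -1.   ] F [-6.8  -1.31 10.15] w 0.403 q [-0.86  0.2   2.09 -0.    0.85  0.31]
mat -0.04970809666024514 -0.059999750592880235
handle box px [ 143  211  278   99 5265] [[143.0, 211.0], [420.0, 211.0], [420.0, 309.0], [143.0, 309.0]]
corners [[0.3751, -0.3073], [0.4156, -0.4011], [0.3803, -0.4193], [0.3369, -0.3186]]
0 [[438, 271], [486, 271], [535, 271]]
15 [[441, 267], [491, 267], [541, 266]]
30 [[444, 259], [495, 259], [547, 259]]
45 [[447, 248], [499, 248], [551, 248]]
60 [[448, 235], [501, 235], [554, 235]]
75 [[449, 221], [502, 221], [555, 221]]
90 [[448, 208], [501, 207], [553, 207]]
448 150:4 155:4 160:4 165:4 170:4 175:4 180:4 185:4 190:4 195:4 200:4 205:4 210:4 215:4 220:4 225:4 230:19 235:20 240:21 245:19 250:16 255:23 260:24 265:23 270:12 275:15 280:12 285:12 290:13 295:18 300:18 305:19 310:19 315:19 320:19 325:19 330:19 335:19 340:19 345:19 350:19 355:21 360:21 365:21 370:21 375:1 380:3 385:3 390:3 395:3
501 150:4 155:4 160:4 165:4 170:4 175:4 180:4 185:4 190:4 195:4 200:4 205:4 210:4 215:4 220:4 225:3 230:13 235:21 240:21 245:19 250:16 255:24 260:24 265:22 270:13 275:15 280:15 285:12 290:19 295:19 300:19 305:19 310:19 315:19 320:19 325:19 330:19 335:19 340:19 345:19 350:19 355:19 360:19 365:9 370:3 375:3 380:3 385:3 390:3 395:3
553 150:4 155:4 160:4 165:4 170:4 175:4 180:4 185:4 190:4 195:4 200:4 205:4 210:4 215:4 220:4 225:3 230:20 235:20 240:22 245:19 250:17 255:24 260:24 265:22 270:14 275:11 280:12 285:11 290:18 295:19 300:19 305:19 310:19 315:19 320:19 325:19 330:19 335:19 340:19 345:19 350:19 355:19 360:19 365:19 370:19 375:19 380:19 385:19 390:19 395:18
```

Request:
play_rows(series=[{"translation": [0.001, 0, -0.001], "spin": 0}, {"translation": [0.0015, 0, -0.001], "spin": 0}, {"translation": [0.0015, 0, -0.001], "spin": 0}, {"translation": [0.0015, 0, -0.001], "spin": 0}, {"translation": [0, 0, 0], "spin": 0}])

```text
time: 61.45
tool_pos: [0.3689, -0.3799, 0.0334]
tcp_rot: [3.077, 0.635, -0.0]
wrist_force: [-3.3, -0.1, 6.6]
width: 0.404
```

```bash
python3 m.py; python3 roll.py | cut -c1-330
```

```text
t 61.45 p [ 0.3689 -0.3799  0.0334] ya -66.67 tilt [-0. -0. -1.] F [-3.27 -0.06  6.58] w 0.404 q [-0.85  0.2   2.08 -0.    0.86  0.32]
mat -0.04979658283844605 -0.05364420401392953
handle box px [ 145  217  274   98 6607] [[145.0, 217.0], [418.0, 217.0], [418.0, 314.0], [145.0, 314.0]]
corners [[0.3777, -0.305], [0.4186, -0.4001], [0.3826, -0.4185], [0.3388, -0.3165]]
0 [[435, 282], [482, 282], [529, 282]]
15 [[438, 278], [486, 278], [535, 278]]
30 [[441, 271], [490, 271], [540, 270]]
45 [[443, 260], [493, 260], [544, 260]]
60 [[444, 248], [495, 248], [546, 248]]
75 [[445, 235], [496, 235], [547, 234]]
90 [[444, 221], [495, 221], [546, 221]]
444 150:4 155:4 160:4 165:4 170:4 175:4 180:5 185:4 190:5 195:4 200:4 205:4 210:4 215:4 220:4 225:4 230:4 235:4 240:11 245:20 250:20 255:16 260:24 265:25 270:23 275:13 280:12 285:12 290:12 295:19 300:19 305:19 310:19 315:20 320:20 325:20 330:20 335:20 340:20 345:20 350:22 355:22 360:22 365:22 370:9 375:2 380:3 385:3 390:3 395:3
495 150:4 155:4 160:4 165:4 170:4 175:4 180:4 185:4 190:4 195:4 200:5 205:4 210:4 215:4 220:4 225:4 230:4 235:4 240:15 245:22 250:20 255:16 260:24 265:25 270:23 275:13 280:16 285:12 290:13 295:20 300:20 305:20 310:19 315:19 320:20 325:20 330:20 335:20 340:19 345:20 350:19 355:19 360:22 365:3 370:3 375:3 380:4 385:3 390:3 395:3
546 150:4 155:4 160:4 165:4 170:4 175:4 180:4 185:4 190:4 195:4 200:4 205:4 210:4 215:4 220:4 225:4 230:4 235:4 240:21 245:22 250:20 255:16 260:24 265:25 270:23 275:14 280:12 285:12 290:12 295:19 300:19 305:20 310:20 315:20 320:20 325:19 330:20 335:20 340:19 345:20 350:20 355:20 360:19 365:19 370:20 375:20 380:19 385:19 390:19 3
```

Request:
play_rows(series=[{"translation": [0.002, 0, -0.0007], "spin": 0}, {"translation": [0.002, 0, -0.0007], "spin": 0}, {"translation": [0.002, 0, -0.0005], "spin": 0}, {"translation": [0.002, 0, -0.0003], "spin": 0}, {"translation": [0, 0, 0], "spin": 0}])

```text
time: 62.05
tool_pos: [0.3767, -0.3766, 0.036]
tcp_rot: [3.077, 0.635, 0.001]
wrist_force: [-1.7, 1.3, 9.0]
width: 0.403
```

```bash
python3 m.py; python3 roll.py | cut -c1-330
```

```text
t 62.05 p [ 0.3767 -0.3766  0.036 ] ya -66.69 tilt [ 0.  0. -1.] F [-1.65  1.27  9.01] w 0.403 q [-0.83  0.2   2.08  0.    0.86  0.33]
mat -0.04969971111752038 -0.04514423986155913
handle box px [ 147  228  270   93 8339] [[147.0, 228.0], [416.0, 228.0], [416.0, 320.0], [147.0, 320.0]]
corners [[0.3807, -0.3029], [0.422, -0.3989], [0.3868, -0.4168], [0.3427, -0.3142]]
0 [[431, 298], [477, 298], [523, 298]]
15 [[434, 294], [481, 294], [528, 294]]
30 [[437, 288], [485, 288], [533, 287]]
45 [[439, 278], [488, 278], [537, 278]]
60 [[440, 266], [490, 266], [540, 266]]
75 [[441, 253], [491, 253], [540, 253]]
90 [[440, 240], [490, 240], [539, 240]]
440 150:5 155:5 160:5 165:5 170:5 175:5 180:5 185:5 190:5 195:5 200:5 205:5 210:5 215:5 220:5 225:5 230:5 235:5 240:5 245:5 250:4 255:4 260:21 265:22 270:25 275:25 280:22 285:14 290:14 295:14 300:21 305:21 310:21 315:21 320:20 325:21 330:21 335:21 340:21 345:22 350:23 355:23 360:23 365:22 370:3 375:3 380:3 385:3 390:3 395:3
490 150:5 155:5 160:5 165:5 170:5 175:5 180:5 185:5 190:5 195:5 200:5 205:5 210:5 215:5 220:5 225:5 230:5 235:4 240:5 245:5 250:5 255:5 260:21 265:22 270:25 275:25 280:22 285:14 290:14 295:14 300:20 305:21 310:21 315:21 320:21 325:21 330:21 335:21 340:21 345:21 350:21 355:21 360:23 365:3 370:3 375:3 380:3 385:3 390:3 395:2
539 150:5 155:5 160:5 165:5 170:5 175:5 180:5 185:5 190:5 195:5 200:5 205:5 210:5 215:5 220:5 225:5 230:5 235:4 240:4 245:4 250:5 255:7 260:21 265:22 270:25 275:25 280:22 285:14 290:14 295:13 300:14 305:21 310:21 315:21 320:21 325:21 330:21 335:21 340:21 345:21 350:21 355:21 360:21 365:21 370:21 375:21 380:21 385:21 390:5 395:3
```

Request:
play_rows(series=[{"translation": [0.002, 0, -0.0005], "spin": 0}, {"translation": [0.002, 0, -0.0003], "spin": 0}, {"translation": [0.002, 0, 0], "spin": 0}, {"translation": [0.002, 0, 0], "spin": 0}, {"translation": [0, 0, 0], "spin": 0}])

```text
time: 62.65
tool_pos: [0.3845, -0.3731, 0.0366]
tcp_rot: [-3.077, -0.634, -0.002]
wrist_force: [0.5, 1.8, 7.8]
width: 0.401
```

```bash
python3 m.py; python3 roll.py | cut -c1-330
```

```text
t 62.65 p [ 0.3845 -0.3731  0.0366] ya -66.7 tilt [ 0.001  0.    -1.   ] F [0.49 1.8  7.83] w 0.401 q [-0.82  0.21  2.07  0.    0.86  0.35]
mat -0.04979428309382602 -0.0366336792083925
handle box px [  150   241   266    85 11352] [[150.0, 241.0], [415.0, 241.0], [415.0, 325.0], [150.0, 325.0]]
corners [[0.3836, -0.3018], [0.4248, -0.3977], [0.3921, -0.4143], [0.3483, -0.3124]]
0 [[430, 315], [475, 315], [520, 315]]
15 [[433, 312], [479, 312], [525, 312]]
30 [[435, 306], [483, 306], [530, 306]]
45 [[437, 297], [485, 297], [533, 296]]
60 [[438, 285], [487, 285], [536, 285]]
75 [[439, 273], [488, 273], [536, 272]]
90 [[438, 260], [487, 260], [535, 260]]
438 150:3 155:5 160:5 165:5 170:5 175:5 180:5 185:5 190:4 195:4 200:5 205:5 210:4 215:5 220:5 225:5 230:5 235:5 240:4 245:4 250:4 255:4 260:4 265:4 270:4 275:23 280:25 285:24 290:17 295:13 300:13 305:13 310:20 315:21 320:21 325:20 330:20 335:20 340:20 345:23 350:23 355:23 360:21 365:4 370:3 375:3 380:3 385:3 390:3 395:3
487 150:5 155:4 160:5 165:4 170:5 175:4 180:4 185:5 190:5 195:5 200:5 205:5 210:5 215:5 220:5 225:5 230:5 235:5 240:5 245:4 250:4 255:4 260:5 265:4 270:4 275:23 280:25 285:24 290:17 295:13 300:13 305:14 310:20 315:21 320:21 325:21 330:21 335:21 340:21 345:20 350:21 355:23 360:23 365:3 370:3 375:2 380:3 385:3 390:3 395:2
535 150:4 155:5 160:5 165:5 170:5 175:5 180:5 185:5 190:5 195:5 200:5 205:5 210:5 215:5 220:4 225:5 230:4 235:4 240:4 245:4 250:4 255:4 260:5 265:4 270:4 275:23 280:25 285:24 290:14 295:13 300:13 305:13 310:20 315:20 320:21 325:20 330:21 335:20 340:20 345:21 350:20 355:21 360:21 365:21 370:20 375:21 380:21 385:21 390:3 395:3
```

Request:
play_rows(series=[{"translation": [0.003, 0, 0], "spin": 0}, {"translation": [0.003, 0, 0.0005], "spin": 0}, {"translation": [0.003, 0, 0.0005], "spin": 0}, {"translation": [0.003, 0, 0.0005], "spin": 0}, {"translation": [0, 0, 0], "spin": 0}])

```text
time: 63.25
tool_pos: [0.3933, -0.3695, 0.0373]
tcp_rot: [-3.076, -0.637, 0.006]
wrist_force: [-13.9, 2.5, 24.5]
width: 0.403
```

Request:
play_rows(series=[{"translation": [0, 0, -0.01], "spin": 0}, {"translation": [0, 0, -0.04], "spin": 0}, {"translation": [0, 0, -0.04], "spin": 0}, {"translation": [0, 0, 0], "spin": 0}, {"translation": [0, 0, 0], "spin": 0}])

```text
time: 63.75
tool_pos: [0.3955, -0.3692, 0.1255]
tcp_rot: [3.075, 0.634, 0.003]
wrist_force: [-0.4, -0.2, -0.7]
width: 0.396
```

```bash
python3 m.py; python3 roll.py | cut -c1-330
```

```text
t 63.75 p [ 0.3955 -0.3692  0.1255] ya -66.69 tilt [ 0.002 -0.002 -1.   ] F [-0.4  -0.23 -0.7 ] w 0.396 q [-0.8   0.1   2.    0.    1.04  0.37]
mat -0.04906013169056701 -0.024922522812155203
handle box px [ 210  218  171   47 4879] [[210.0, 218.0], [380.0, 218.0], [380.0, 264.0], [210.0, 264.0]]
corners [[0.3848, -0.3027], [0.4253, -0.3971], [0.3987, -0.4098], [0.3569, -0.3123]]
0 [[396, 271], [427, 271], [458, 271]]
15 [[397, 268], [429, 268], [460, 268]]
30 [[399, 263], [430, 263], [462, 263]]
45 [[399, 257], [432, 257], [464, 256]]
60 [[400, 249], [432, 249], [465, 249]]
75 [[400, 240], [433, 240], [465, 240]]
90 [[400, 232], [432, 232], [465, 232]]
400 150:5 155:2 160:3 165:3 170:4 175:4 180:4 185:3 190:4 195:3 200:4 205:4 210:4 215:4 220:3 225:3 230:3 235:17 240:24 245:18 250:11 255:14 260:14 265:20 270:20 275:20 280:20 285:20 290:20 295:20 300:20 305:20 310:20 315:3 320:2 325:2 330:3 335:7 340:14 345:14 350:18 355:2 360:2 365:2 370:2 375:2 380:2 385:2 390:2 395:2
432 150:8 155:3 160:4 165:3 170:4 175:4 180:4 185:4 190:4 195:4 200:4 205:4 210:3 215:4 220:3 225:3 230:3 235:17 240:24 245:18 250:11 255:10 260:11 265:17 270:17 275:18 280:20 285:20 290:20 295:20 300:20 305:20 310:20 315:20 320:20 325:20 330:20 335:20 340:20 345:20 350:20 355:12 360:2 365:2 370:2 375:2 380:2 385:2 390:2 395:2
465 150:6 155:4 160:4 165:4 170:4 175:4 180:4 185:4 190:4 195:4 200:3 205:3 210:4 215:3 220:3 225:3 230:3 235:16 240:24 245:18 250:11 255:11 260:11 265:17 270:17 275:17 280:17 285:17 290:17 295:20 300:20 305:20 310:20 315:20 320:20 325:20 330:20 335:20 340:20 345:20 350:20 355:20 360:20 365:20 370:15 375:4 380:1 385:1 390:1 395:
```

Request:
play_rows(series=[{"translation": [0, 0.04, -0.01], "spin": 0}, {"translation": [0, 0.04, -0.02], "spin": 0}, {"translation": [0, 0.04, -0.03], "spin": 0}, {"translation": [0, 0, -0.02], "spin": 0}, {"translation": [0, 0, 0], "spin": 0}])

```text
time: 64.35
tool_pos: [0.4432, -0.4808, 0.2055]
tcp_rot: [3.075, 0.633, 0.002]
wrist_force: [0.2, -0.6, -0.3]
width: 0.397
```

Request:
play_rows(series=[{"translation": [0, 0, 0], "spin": 0}, {"translation": [0, 0, 0], "spin": 0}])

```text
time: 64.55
tool_pos: [0.4407, -0.4769, 0.2011]
tcp_rot: [-3.072, -0.634, 0.004]
wrist_force: [0.2, -0.2, -0.4]
width: 0.405
```

```bash
python3 - <<'E'
from rod import *
import pickle
info(); c=cal('wrist'); im=snap('wrist','w25'); pickle.dump(c,open('pics/w25.cal','wb')); blob(c,im,.037)
M=np.array([.4379,-.4043,0]);X=np.array([.3971,-.9178,0]);Y=np.array([.9178,.3971,0])
B=M+.134*X-.022*Y+[0,0,.019]
P=proj('w',[M-.0*X-.022*Y+[0,0,.019],B,B+.038*Y,B+[0,0,.038]],c).round(0).astype(int); print(P.tolist())
g=im.sum(2)//30; u,v=P[1]
for r in range(v-70,min(480,v+40),4): print(r,' '.join('%2d'%t for t in g[r,max(0,u-100):u+60:4]))
E
```

```text
t 64.55 p [ 0.4407 -0.4769  0.2011] ya -66.67 tilt [-0.003  0.004 -1.   ] F [ 0.24 -0.24 -0.38] w 0.405 q [-0.86  0.24  1.69  0.    1.22  0.3 ]
handle box px [  82  195  139   35 3766] [[82.0, 195.0], [220.0, 195.0], [220.0, 229.0], [82.0, 229.0]]
corners [[0.3886, -0.307], [0.4292, -0.4012], [0.4046, -0.4098], [0.363, -0.3134]]
[[235, 210], [404, 210], [407, 161], [414, 221]]
140 18 18 17 17 19 18 18 17 17 18 18 17 17 18 18 18 17 18 18 18 17 17 17 18 19 19 19 19 19 19 19 19 19 19 19 19 19 19 19 19
144  3  3  3  3  3  3  3  3  3  3  3  3  3  3  3  3  3  3  3  3  3  3  3  3 19 19 19 19 19 19 19 19 19 19 19 19 19 19 19 19
148  3  3  3  3  3  3  3  3  3  3  3  3  3  3  3  3  3  3  3  3  3  3  3  4 19 19 19 19 19 19 19 19 19 19 19 19 19 19 19 19
152  3  3  3  3  3  3  3  3  3  3  3  3  3  3  3  3  3  3  3  3  3  3  3  4 19 19 19 19 19 19 19 19 19 19 19 19 19 19 19 19
156  3  3  3  3  3  3  3  3  3  3  3  3  3  3  3  3  3  3  3  3  3  3  3  4 19 19 19 19 19 19 19 19 19 19 19 19 19 19 19 19
160  3  3  3  3  3  3  3  3  3  3  3  3  3  3  3  3  3  3  3  3  3  3  3  6 19 19 19 19 19 19 19 19 
[... 2051 characters left out ...]
13 13 13 13 13 13 13 13 13 19 19 19 19 19 19 19 19 19 19 19 19 19 19 19 19 19 19
232 15 19 18 13 19 18 14 19 18 13 19 18 17 19 18 14 19 18 13 19 15 19 19 19 19 19 19 19 19 19 19 19 19 19 19 19 19 19 19 19
236 19 19 19 19 19 19 19 19 19 19 19 19 19 19 19 19 19 19 19 19 19 19 19 19 19 19 19 19 19 19 19 19 19 19 19 19 19 19 19 19
240 19 19 19 19 19 19 19 19 19 19 19 19 19 19 19 19 19 19 19 19 19 19 19 19 19 19 19 19 19 19 19 19 19 19 19 19 19 19 19 19
244 19 19 19 19 19 19 19 19 19 19 19 19 19 19 19 19 19 19 19 19 19 19 19 19 19 19 19 19 19 19 19 19 19 19 19 19 19 19 19 19
248 19 19 19 19 19 19 19 19 19 19 19 19 19 19 19 19 19 19 19 19 19 19 19 19 19 19 19 19 19 19 19 19 19 19 19 19 19 19 19 19
```

Request:
play_rows(series=[{"translation": [0, -0.04, 0], "spin": 0}, {"translation": [0, -0.04, 0], "spin": 0}, {"translation": [0, -0.036, 0], "spin": 0}, {"translation": [0, 0, 0.04], "spin": 0}, {"translation": [0, 0, 0.04], "spin": 0}], jaw=0.3)

```text
time: 65.1
tool_pos: [0.3961, -0.3713, 0.1244]
tcp_rot: [3.074, 0.636, 0.003]
wrist_force: [-0.4, -0.4, -0.0]
width: 0.649
```

Request:
play_rows(series=[{"translation": [0, 0, 0], "spin": -1}, {"translation": [0, 0, 0], "spin": -1}, {"translation": [0, 0, 0], "spin": -1}, {"translation": [0, 0, 0], "spin": -1}, {"translation": [0, 0, 0], "spin": -1}])

```text
time: 65.6
tool_pos: [0.3951, -0.3709, 0.1227]
tcp_rot: [-2.862, -1.29, 0.001]
wrist_force: [0.1, 0.1, -0.1]
width: 0.65
```

Request:
play_rows(series=[{"translation": [0, 0, 0], "spin": -1}, {"translation": [0, 0, 0], "spin": -1}, {"translation": [0, 0, 0], "spin": -1}, {"translation": [0, 0, 0], "spin": -1}, {"translation": [0, 0, 0], "spin": -1}])

```text
time: 66.1
tool_pos: [0.3951, -0.3709, 0.1228]
tcp_rot: [-2.515, -1.879, 0.0]
wrist_force: [0.9, -0.3, 0.2]
width: 0.646
```

Request:
play_rows(series=[{"translation": [0, 0, 0], "spin": -1}, {"translation": [0, 0, 0], "spin": -1}, {"translation": [0, 0, 0], "spin": -1}, {"translation": [0, 0, 0], "spin": -1}, {"translation": [0, 0, 0], "spin": -1}])

```text
time: 66.6
tool_pos: [0.3951, -0.3709, 0.1228]
tcp_rot: [-2.048, -2.379, -0.0]
wrist_force: [0.3, -1.1, -0.1]
width: 0.648
```

Request:
play_rows(series=[{"translation": [0, 0, 0], "spin": -1}, {"translation": [0, 0, 0], "spin": -1}, {"translation": [0, 0, 0], "spin": -1}, {"translation": [0, 0, 0], "spin": 0}, {"translation": [0, 0, 0], "spin": 0}])

```text
time: 67.1
tool_pos: [0.3955, -0.3715, 0.1234]
tcp_rot: [-1.728, -2.622, -0.001]
wrist_force: [-0.1, -0.4, 0.3]
width: 0.649
```

```bash
python3 - <<'E'
from rod import *
info(); go([.3969,-.3686,.0086],23.4); c=cal('wrist'); im=snap('wrist','w26'); blob(c,im,.037)
X=np.array([.3971,-.9178,0]);Y=np.array([.9178,.3971,0]);H=np.array([.3901,-.3530,.037])
print('pred',proj('w',[H+a*X+s*Y for a,s in((-.045,-.011),(-.045,.011),(.045,.011),(.045,-.011))],c).round(0).tolist())
E
```

```text
t 67.1 p [ 0.3955 -0.3715  0.1234] ya 23.21 tilt [-0.001  0.001 -1.   ] F [-0.07 -0.43  0.28] w 0.649 q [-0.8   0.11  2.    0.    1.04 -1.21]
spin -0.04 shift mm [  2.    2.5 114.8]
handle box px [ 306  132   41  168 5716] [[306.0, 132.0], [346.0, 132.0], [346.0, 299.0], [306.0, 299.0]]
corners [[0.363, -0.3145], [0.3825, -0.3062], [0.4219, -0.394], [0.3999, -0.4034]]
pred [[303.0, 134.0], [345.0, 134.0], [343.0, 291.0], [306.0, 291.0]]
```

Request:
play_rows(series=[{"translation": [0.002, 0.003, 0.035], "spin": -0.04}, {"translation": [0, 0, 0.035], "spin": 0}, {"translation": [0, 0, 0.03], "spin": 0}, {"translation": [0, 0, 0.013], "spin": 0}, {"translation": [0, 0, 0], "spin": 0}])

```text
time: 67.65
tool_pos: [0.3965, -0.3677, 0.009]
tcp_rot: [-1.72, -2.623, -0.002]
wrist_force: [0.4, 0.2, 0.0]
width: 0.648
```

Request:
play_rows(series=[{"translation": [0, 0, 0], "spin": 0}, {"translation": [0, 0, 0], "spin": 0}, {"translation": [0, 0, 0], "spin": 0}, {"translation": [0, 0, 0], "spin": 0}, {"translation": [0, 0, 0], "spin": 0}], jaw=-1, force=60)

```text
time: 68.15
tool_pos: [0.3995, -0.3709, 0.0134]
tcp_rot: [1.72, 2.624, -0.001]
wrist_force: [-0.3, 0.7, 6.7]
width: 0.242
```

Request:
play_rows(series=[{"translation": [0, 0, -0.01], "spin": 0}, {"translation": [0, 0, -0.01], "spin": 0}, {"translation": [0, 0, 0], "spin": 0}, {"translation": [0, 0, 0], "spin": 0}])

```text
time: 68.55
tool_pos: [0.3983, -0.3696, 0.0318]
tcp_rot: [1.722, 2.627, -0.0]
wrist_force: [-0.8, -0.6, -1.0]
width: 0.241
```

```bash
python3 - <<'E'
from rod import *
info(); c=cal('wrist'); im=snap('wrist','w27'); blob(c,im,.057); go([.4091,-.3479,.0086],23.4)
E
```

```text
t 68.55 p [ 0.3983 -0.3696  0.0318] ya 23.51 tilt [ 0.001 -0.001 -1.   ] F [-0.83 -0.64 -0.97] w 0.241 q [-0.79  0.23  2.06  0.    0.86 -1.2 ]
handle box px [  283   137    78   284 16719] [[283.0, 137.0], [360.0, 137.0], [360.0, 420.0], [283.0, 420.0]]
corners [[0.3623, -0.3122], [0.3817, -0.3038], [0.421, -0.388], [0.3971, -0.3984]]
spin 0.02 shift mm [15.2 18.7 22.8]
```

Request:
play_rows(series=[{"translation": [0.004, 0.006, 0], "spin": 0.02}, {"translation": [0.004, 0.006, 0], "spin": 0}, {"translation": [0.003, 0.0067, 0], "spin": 0}, {"translation": [0, 0, 0.01], "spin": 0}, {"translation": [0, 0, 0.006], "spin": 0}])

```text
time: 69.1
tool_pos: [0.4108, -0.3513, 0.0143]
tcp_rot: [-1.723, -2.626, 0.0]
wrist_force: [-0.1, -0.2, -0.7]
width: 0.244
```

Request:
play_rows(series=[{"translation": [0, 0, 0.001], "spin": 0}, {"translation": [0, 0, 0.001], "spin": 0}, {"translation": [0, 0, 0], "spin": 0}])

```text
time: 69.4
tool_pos: [0.4108, -0.3516, 0.0135]
tcp_rot: [-1.725, -2.625, -0.001]
wrist_force: [-0.9, 1.9, 4.0]
width: 0.247
```

Request:
play_rows(series=[{"translation": [0, 0, 0.001], "spin": 0}, {"translation": [0, 0, 0], "spin": 0}])

```text
time: 69.6
tool_pos: [0.4108, -0.3516, 0.0134]
tcp_rot: [-1.725, -2.625, -0.001]
wrist_force: [-2.7, 5.6, 11.9]
width: 0.244
```

Request:
play_rows(series=[{"translation": [0, 0, 0.001], "spin": 0}, {"translation": [0, 0, 0], "spin": 0}])

```text
time: 69.8
tool_pos: [0.4108, -0.3516, 0.0134]
tcp_rot: [-1.724, -2.624, -0.001]
wrist_force: [-4.6, 7.8, 19.5]
width: 0.242
```

Request:
play_rows(series=[{"translation": [0, 0, -0.0025], "spin": 0}, {"translation": [0, 0, 0], "spin": 0}])

```text
time: 70.0
tool_pos: [0.4109, -0.3523, 0.0139]
tcp_rot: [1.724, 2.625, -0.001]
wrist_force: [-0.2, -0.4, -1.0]
width: 0.244
```

Request:
play_rows(series=[{"translation": [0, 0, 0], "spin": 0}, {"translation": [0, 0, 0], "spin": 0}, {"translation": [0, 0, 0], "spin": 0}, {"translation": [0, 0, 0], "spin": 0}, {"translation": [0, 0, -0.01], "spin": 0}], jaw=0.3)

```text
time: 70.5
tool_pos: [0.4097, -0.3509, 0.0226]
tcp_rot: [-1.723, -2.623, -0.001]
wrist_force: [-0.9, 0.7, 0.3]
width: 0.652
```

Request:
play_rows(series=[{"translation": [0, 0, -0.04], "spin": 0}, {"translation": [0, 0, -0.05], "spin": 0}, {"translation": [0, 0, -0.05], "spin": 0}, {"translation": [0, 0, -0.05], "spin": 0}, {"translation": [-0.02, 0, -0.03], "spin": 0}])

```text
time: 71.0
tool_pos: [0.4196, -0.3701, 0.2498]
tcp_rot: [1.72, 2.622, -0.001]
wrist_force: [0.2, -0.7, -0.0]
width: 0.65
```

Request:
play_rows(series=[{"translation": [-0.025, 0, 0], "spin": 0}, {"translation": [0, 0, 0], "spin": 0}, {"translation": [0, 0, 0], "spin": 0}, {"translation": [0, 0, 0], "spin": 0}])

```text
time: 71.4
tool_pos: [0.428, -0.3922, 0.243]
tcp_rot: [-1.723, -2.624, -0.001]
wrist_force: [0.6, 0.3, 0.5]
width: 0.65
```

```bash
python3 - <<'E'
from rod import *
info(); c=cal('wrist'); im=snap('wrist','w28'); blob(c,im,.037)
M=np.array([.4379,-.4043,.0]);X=np.array([.3971,-.9178,0]);Y=np.array([.9178,.3971,0])
f=lambda x,y,z:proj('w',[M+x*X+y*Y+[0,0,z]],c)[0]
print('mat corners pred',[f(a,b,.003).round(0).tolist() for a in(-.13,.13) for b in(-.03,.03)])
r=f(.12,-.004,.02); print('bend',r,'tip',f(.12,.034,.02),'handle',f(-.125,-.004,.037),f(-.035,-.004,.037))
g=im.sum(2)//30; u,v=r.astype(int)
for k in range(v-60,v+24,5): print(k,' '.join('%2d'%t for t in g[k,u-60:u+80:4]))
E
```

```text
t 71.4 p [ 0.428  -0.3922  0.243 ] ya 23.41 tilt [-0.001  0.002 -1.   ] F [0.56 0.25 0.46] w 0.65 q [-0.78  0.08  1.8   0.    1.27 -1.19]
handle box px [ 308   69   29  127 3365] [[308.0, 195.0], [308.0, 69.0], [336.0, 69.0], [336.0, 195.0]]
corners [[0.4143, -0.3864], [0.3761, -0.2957], [0.396, -0.2871], [0.4359, -0.377]]
mat corners pred [[290.0, 66.0], [360.0, 66.0], [295.0, 340.0], [354.0, 340.0]]
bend [320.65493126 339.78038165] tip [359.46314509 339.73949969] handle [320.42574147  67.83452838] [320.52557837 184.08694431]
279 17 17 17 17 17 17 18 17 17  3  3  1  1  2  4 19 17  2  3  3  3  3  3  3 15 18 18 18 18 18 18 18 18 17 18
284 17 17 17 17 17 17 17 17 17  3  3  2  2  2  4 19 17  2  3  3  3  3  3  3 15 18 17 18 18 18 18 18 18 18 18
289 17 17 17 17 18 18 18 18 17  3  3  1  2  2  4 19 17  2  2  3  3  3  3  3 16 18 17 18 18 18 18 18 18 18 18
294 17 17 18 18 18 18 18 18 18  3  3  1  2  3  4 19 17  3  3  3  3  3  3  3 15 18 18 18 18 18 18 18 18 18 18
299 18 17 17 17 18 18 18 18 17  3  3  1  2  2  4 19 16  2  3  3  3  3  3  3 16 18 17 18 18 18 18 18 18 18 18
304 17 18 17 17 18 18 
[... 585 characters left out ...]
3  2  3  3  3 17 18 18 18 18 18 18 18 18 18 14
334 18 17 17 17 18 18 18 18 18  4  3  3  3  3  4 20 14  3  3  3  3  3  3  3 17 18 18 18 18 18 18 18 18 18 11
339 18 17 18 17 17 18 18 18 17  9  5  4  5  5  5 20 13 10 10 10 10  9 10 10 10 18 18 18 18 18 18 18 18 18  9
344 17 17 18 18 18 17 17 18 18 17 18 18 18 18 15 19 20 20 20 20 20 20 20 20 21 18 18 18 18 18 18 18 18 18  8
349 18 17 17 17 17 18 18 18 18 17 17 17 18 18 18 16 17 17 16 17 17 16 17 17 18 18 18 18 18 18 18 18 18 18  9
354 17 18 17 17 17 18 17 17 18 18 17 18 18 18 18 18 18 18 18 18 18 18 18 18 18 18 18 18 18 18 18 18 18 18 10
359 17 18 18 18 18 18 17 18 18 18 17 18 18 18 18 18 18 18 18 18 18 18 18 18 18 18 18 18 18 18 18 18 18 18 17
```

```bash
python3 - <<'E'
from h import *
a=cv2.imread('pics/t15.png').astype(int); b=snap('top','t29').astype(int); d=np.abs(a-b).sum(2)
for n,(r0,r1,c0,c1) in dict(traydish=(235,315,130,270),case=(250,325,280,380),guard=(155,235,400,485),spool=(170,205,360,395),block=(235,260,340,375)).items(): print(n,(d[r0:r1,c0:c1]>90).mean().round(3))
c=cal('wrist'); im=cv2.imread('pics/w28.png').sum(2)//30; p=proj('w',[[.5935,-.335,.104]],c)[0].astype(int); print(p)
if p[0]<630:
  for r in range(p[1]-24,p[1]+25,6): print(' '.join('%2d'%t for t in im[r,p[0]-30:p[0]+31:5]))
E
```

```text
traydish 0.0
case 0.0
guard 0.0
spool 0.0
block 0.0
[567 244]
 8 13 13 12 13 13 13 13  4  8 13 16 15
 5 13 12 13 13 13  9  4  8 14 16 16 16
 5  4  4  9 13  8  4  9 12 13 13 16 16
 4  4  4  4  2  5  9  2 13 13 12 13 14
11  5  4  2  5  9  1  1  1 13 13 13 13
10 11  3  6  9  1  1  1  1 13 13 11 10
11  3  6  9  0  0  0  1 13 13 12 10  3
 3  7  9 10 11 11 11 13 13 11  9  3  7
 7 10 11 11 11 11 11 11 11  5  4  7  6
```

```bash
python3 -c "
from h import *
info(); print(bot.finish_job())"
```

```text
t 71.5 p [ 0.4281 -0.3921  0.2429] ya 23.42 tilt [-0.001  0.002 -1.   ] F [-0.83  0.1   0.01] w 0.65 q [-0.78  0.08  1.8   0.    1.27 -1.19]
the job is handed in; nothing more can be done
None
```

The job is done and handed in at 71.5 s, under the 210 s limit.

- **Bolt:** I drew it with the rod until the wrist force rose to about 14 N at the stop. The pin had moved about 35 mm, against 36 mm for fully drawn.
- **Cartridges:** There were three. Two weighed about 1.2 N when lifted, so they are hollow and stand in the tray. One weighed about 3.5 N, so it is solid and stands in the dish. The last picture I viewed shows all three upright.
- **Rod:** I laid it back on its mat right after drawing the bolt. While I sorted the cartridges it was knocked off the mat and rolled so the hook pointed up. I carried it to the mat's edge, tipped it back flat with the fingertips and laid it on the mat again. The force on the fingers reached about 28 N during the tipping.

**Last checks:**
- **Rod pose:** The rod lies flat and parallel to the mat, hook to the side as at first. It sits about 4 mm forward of centre, so the bend is right at the mat's end.
- **Other things:** The case, guard, tray and dish, spool and terminal block show no change in the top camera since before I fixed the rod.
- **Not seen by eye:** I had used all 16 picture views by then, so the final rod and scene checks are from pixel values only.

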